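# Free the corner of the engraving jig, register the panel, close the hold-down bar

## Robot

A 7-joint arm with a two-finger parallel gripper is mounted at the origin on the work surface. World frame = base frame: x ahead of the robot, y to its left, z up, the work surface at z = 0. Lengths are in mm, angles in rad, forces in N, time in s.
With the tool pointing down it reaches from about 350 to 900 mm from the base axis. Payload 8.1 kg.
Tool frame: the origin (TCP) lies midway between the tips of the shut fingers; the grasp point (between the pads) lies 19 mm behind it; z points along the fingers, y is the direction in which the jaws open and shut (so a half turn about z gives the same grasp; the last joint's range is limited). The gripper opens to 92 mm and grips with 3 to 60 N. Pads are 19 mm wide; open, the fingers measure 130 mm over their backs; the gripper's body (75 mm by 190 mm) begins 47 mm behind the grasp point.
Start: joints at [-1.369, 0.434, 0.025, 1.573, -0.012, 1.134, -0.075], TCP at [187.591, 596.197, 226.742] pointing down, gripper open.
Joint ranges: [-2.62, 2.62], [-0.44, 2.09], [-1.27, 1.32], [0.08, 2.57], [-1.32, 4.46], [0.12, 2], [-2.74, 2.74]. Speed limits (rad/s): [2.22, 2.22, 3.01, 3.01, 3.14, 3.14, 3.14].

## Interface

Orientations are given as a unit quaternion [w, x, y, z].
In Python, from rig import readout, eyes, ticket gives the robot as it stands.
- The arm moves only by the shell command python3 -m inch 'ROWS'. ROWS is JSON, a list of rows, each a list of 5 numbers: the shift along the tool's x, y, z in m, then the turn about the tool's z in units of 6 degrees (1.0 is 6 degrees), then the finger opening in m, from 0 to 0.0918. A call has 1 to 5 rows; each row shifts and turns the commanded pose from where the row before left it, along the tool's axes as they then stand; what a row does not reach is not made up. A row lasts 1/8 s, in which the tool goes at most 62.5 mm and 10.7 degrees, less where a joint would pass 70% of its speed; a pose out of reach is approached as far as the arm can. A call is refused whole if a number of a shift passes 0.0625 or a number of a turn 1, either way. A call with a gripper value outside its range is refused whole. The fingers move at their own pace and stop on an object; the grip force is fixed at half the most. Time passes only in rows, so rows that do not move let the fingers close. It gives the time, the measured TCP pose, the force and the opening at its end, in the units of the state.
- readout.state(): the state, without advancing time (a new reading comes with each control period).
- eyes.camera(name): name is "scene" or "top" or "wrist"; returns a dict with "image" (384x512x3 uint8, red, green, blue), "fx", "fy", "cx", "cy" (pixels), "eye" and "rotation" of the camera in the world. Camera axes: x right, y down, z forward; pixel columns grow to the right and rows downward; lengths in mm; the calibration is good to about 2 mm. A picture is of the moment at which its call begins. There is no depth.
- ticket.job_done(): hands the job in, once; it reports no verdict.
The state is a dict: "time": time; "joint_positions": joint angles; "qd": joint speeds; "tau": joint torques, N m; "ee_pos": TCP position; "ee_rot": TCP orientation; "contact_force": force on the tool from outside, world axes, zero at the start; "torque": the same for the moment, N m; "opening": opening from 0.0 (shut) to 1.0 (fully open).
Only numpy, scipy, OpenCV 4.12 (cv2) and the standard library are available. Lean on these libraries where they do the work, as an engineer would, in place of code of your own. Each camera call takes 0.05 s, during which the arm holds its last target.

## Task

Clear the orange acrylic offcut out of the corner of the jig and into the red scrap tray on the jig's side; it is tucked too close to the fences to be gripped, so use a light touch. Then slide the plywood panel along the bed, fully home in that corner, square and flush against both aluminium fences, and then swing the yellow hold-down bar over it until it rests in its catch. Press gently throughout, and leave the gauge block and the other things on the bench alone.

Things in the scene. Friction and masses are not known exactly. Their poses are not given: they have to be found in the camera images.
- jig: Fixed grey bed, origin at its underside, local x -115..135, y -300..120, top z 20 mm; robot on its -x side. Two aluminium fences, 30 mm thick, 18 mm high above the bed: the back one has its inner face at x = 90 (y -270..120), the left one at y = 90 (x -15..90). In front of the left fence the bed's left edge (y = 120) is open and drops into the red tray
- corner (a point): inner corner of the two fences at the level of the bed's top; axes as the jig's: the fences lie to +x and +y of it
- tray_in (a point): centre of the floor of the red scrap tray, at jig local (-58, 173, 4) mm; inner size 117 (x) x 103 (y) mm, axes as the jig's. Its floor is 16 mm below the bed's top; no wall on the bed's side, walls 34 mm high above the bench on the other three
- offcut: orange acrylic offcut 50 (x) x 45 (y) x 10 mm, 30 g, flat on the bed in the corner, 2 to 12 mm from each fence; origin at the centre of its underside
- panel: plywood panel 100 (x) x 120 (y) x 12 mm, about 100 g, flat on the bed to the right of the corner, turned by up to 0.4 rad; origin at the centre of its underside. Home: 100 mm side along the left fence, 120 mm side along the back fence, centre at jig local (40, 30)
- hold_bar (a joint): angle of the yellow hold-down bar about its upright pivot, rad: 0 = closed, in its catch on the back fence, growing counter-clockwise from above as it opens (to 2.2). Stiff hinge: it stays where left. Closed, it points along the jig's (+x, -y) diagonal over the corner. 160 mm long, underside 20 mm, top 31 mm above the bed
- bar_pivot (a point): pivot of the bar on the left fence, jig local (5, 105, 46) mm; axes as the jig's
- bar_knob (a point): middle of the upright black knob on the bar, 95 mm from the pivot: 16 mm across, from 31 mm to 63 mm above the bed. This point is 49 mm above the bed
- gauge_block: small aluminium gauge block, 30 x 30 x 20 mm, standing on the bed of the jig near its front edge; origin at the centre of its underside. Leave it alone
- spray_bottle: white bottle with blue cap, 56 mm wide, 150 mm tall, right side of the bench; origin at the centre of its underside. Leave it alone
- glue_jar: amber jar, 64 mm wide, 80 mm tall, right side of the bench; origin at the centre of its underside. Leave it alone
- red_bracket: red printed bracket, 70 x 50 x 56 mm, left side of the bench; origin at the centre of its underside. Leave it alone
- green_bracket: green printed bracket, 70 x 50 x 56 mm, left side of the bench; origin at the centre of its underside. Leave it alone
- screwdriver: screwdriver lying on the left of the bench; origin at the centre of its underside. Leave it alone

How it is judged (in metres and radians):
On the way, in this order (a step that is already met when the one before it is completed fails the run):
1. the offcut lies in the scrap tray (x of offcut in the frame of tray_in between -0.06 and 0.06 m and y of offcut in the frame of tray_in between -0.055 and 0.055 m and z of offcut in the frame of tray_in below 0.012 m), for 0.2 s.
2. the panel is home, flush against both fences (x of panel in the frame of jig above 0.0375 m and y of panel in the frame of jig above 0.0275 m and angle between the x axis of panel and the x axis of jig, either way round below 0.03 rad and z of panel in the frame of jig below 0.023 m and angle between panel's own z axis and vertical below 0.04 rad), for 0.2 s.
3. the hold-down bar is closed (value of joint hold_bar below 0.04 rad), for 0.2 s.
At the end, for the whole second after the job is handed in: The offcut lies in the red tray, below the level of the bed; the panel lies flat on the bed with less than 2.5 mm to each fence and square to them within 0.03 rad; the hold-down bar is within 0.04 rad of closed; all at rest (all of step 1 and all of step 2 and value of joint hold_bar below 0.04 rad and linear speed of each of panel, offcut below 0.01 m/s); the robot touches nothing.
It fails at once if the fingers press on the offcut or the panel with more than 45 N (contact force between the fingers and offcut above 45 N or contact force between the fingers and panel above 45 N).
It fails at once if a bystander is moved by more than 20 mm (distance of any of gauge_block, spray_bottle, glue_jar, red_bracket, green_bracket, screwdriver from where it was at the start of the episode above 0.02 m).
It also fails if it takes over 72 s, if anything falls off the work surface, if the arm or the gripper's body presses on something with over 40 N, if the wrist force passes 120 N, or if a joint passes its speed limit or range.

## Working session

There is one attempt and no reset: what is moved stays moved. The work goes in short steps, Python scripts to look and compute and a shell command to move; the robot and the scene stay as the last step left them, time stands still between calls to the robot, and variables do not carry over. Pictures are saved under pics/ and viewed, and the job is handed in when it is done.

```bash
ls; mkdir -p pics
python3 - <<'E'
from rig import readout, eyes
import cv2
s=readout.state(); print(s)
for n in ("scene","top","wrist"):
    c=eyes.camera(n); cv2.imwrite(f"pics/{n}0.png",c["image"][:,:,::-1]); print(n,c["fx"],c["fy"],c["cx"],c["cy"],c["eye"],c["rotation"])
E
```

```text
pics
{'time': 0.0, 'joint_positions': array([-1.36857206,  0.43520685,  0.02497283,  1.57412149, -0.01160257,
        1.13399941, -0.07510689]), 'qd': array([-0.00012889, -0.00114731, -0.00058033, -0.00095224,  0.00091499,
       -0.00136278, -0.00017697]), 'tau': array([ 3.66086817e-05, -6.67846227e+01,  9.84453522e-01, -3.14441299e+01,
       -6.07317151e-02,  4.32168797e-02,  1.88557487e-04]), 'ee_pos': array([187.47561419, 595.66814215, 225.94556196]), 'ee_rot': array([-5.03410874e-05,  1.51861200e-01,  9.88401509e-01, -7.93436279e-04]), 'contact_force': array([0.48701719, 0.27633715, 0.13300189]), 'torque': array([-0.01288836, -0.06822636,  0.01981824]), 'opening': 0.9990484613216163}
scene 402.66505807530984 402.66505807530984 253.85686513747058 190.06912160308661 [ 966.83377511 -603.80193568  834.01826977] [-0.3604177   0.88808305  0.26033304 -0.11676592]
top 363.60769563835737 363.60769563835737 251.7764603854571 192.2205051935298 [ 310.11148863   20.07030625 1188.36956159] [-0.06972014  0.70427191 -0.70262244  0.07390461]
wrist 302.4315658658327 302.4315658658327 260.48063397155903 189.23996997146318 [114.46021857 619.41940628 384.6693245 ] [0.115151   0.79796704 0.58570104 0.0833255 ]
```

View pics/top0.png

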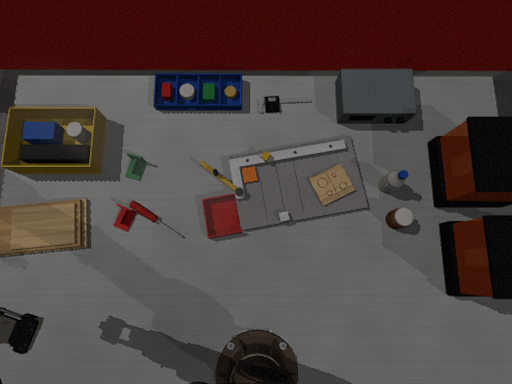

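View pics/scene0.png

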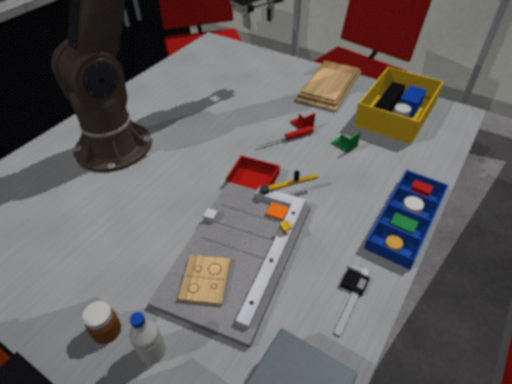

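```bash
cat > h.py <<'E'
import numpy as np, cv2
from scipy.spatial.transform import Rotation as R
from rig import readout, eyes
def rot(q): return R.from_quat([q[1],q[2],q[3],q[0]])
def snap(n,f,x0,y0,w,h,k):
    c=eyes.camera(n); im=c["image"][:,:,::-1]
    cv2.imwrite(f"pics/full_{f}",im)
    cv2.imwrite("pics/"+f,cv2.resize(im[y0:y0+h,x0:x0+w],None,fx=k,fy=k,interpolation=cv2.INTER_CUBIC)); return c
def ray(c,u,v,z):
    d=rot(c["rotation"]).apply([(u-c["cx"])/c["fx"],(v-c["cy"])/c["fy"],1]); e=np.array(c["eye"])
    return e+d*(z-e[2])/d[2]
def proj(c,p):
    q=rot(c["rotation"]).inv().apply(np.asarray(p,float)-c["eye"]); return np.c_[q[...,0]/q[...,2]*c["fx"]+c["cx"],q[...,1]/q[...,2]*c["fy"]+c["cy"]]
E
python3 - <<'E'
from h import *
snap("top","t1.png",195,130,180,115,4.4)
snap("scene","s1.png",140,150,190,200,3)
E
```

```text
(no output)
```

View pics/t1.png

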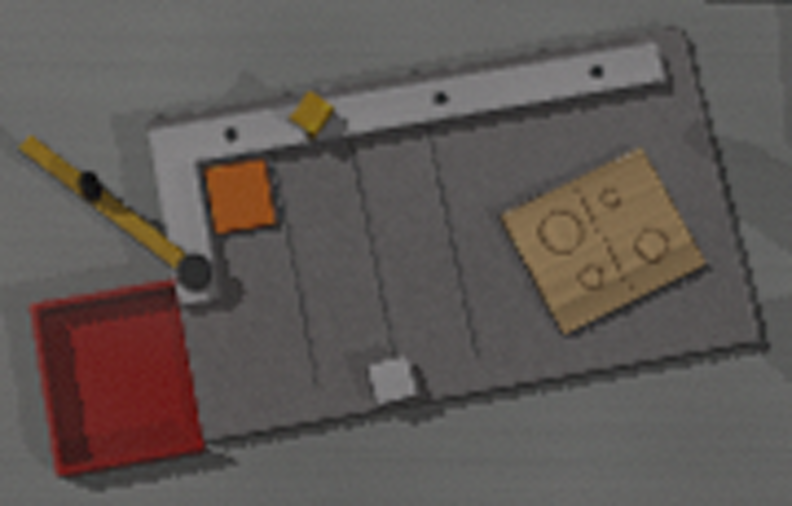

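View pics/s1.png

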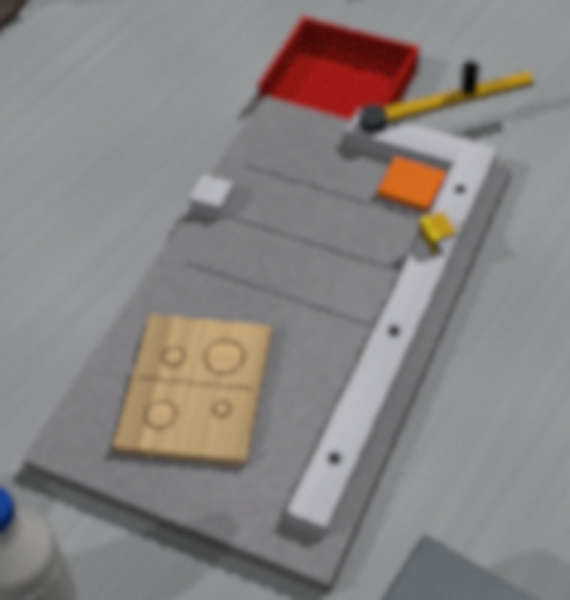

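View pics/wrist0.png

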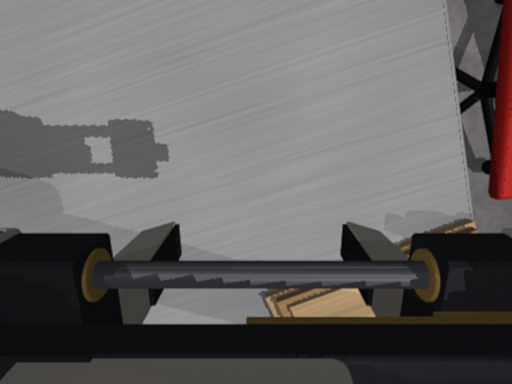

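```bash
cat > jig.py <<'E'
from h import *
from scipy.optimize import least_squares
T=lambda u,v:(195+u/4.4,130+v/4.4)
S=lambda u,v:(140+u/3,150+v/3)
ct=eyes.camera("top"); cs=eyes.camera("scene")
obs=[(ct,T(150,132),(120,120,38)),(ct,T(657,42),(120,-270,38)),(ct,T(667,82),(90,-270,38)),(ct,T(768,348),(-115,-300,20)),(ct,T(205,442),(-115,120,20)),(ct,T(193,271),(5,105,55)),
(cs,S(495,150),(120,120,38)),(cs,S(325,530),(120,-270,38)),(cs,S(283,513),(90,-270,38)),(cs,S(25,465),(-115,-300,20)),(cs,S(335,585),(135,-300,20))]
def w(p,l):
    c,s=np.cos(p[2]),np.sin(p[2]); l=np.asarray(l,float); return np.array([p[0]+c*l[0]-s*l[1],p[1]+s*l[0]+c*l[1],l[2]])
def f(p): return np.concatenate([proj(c,w(p,l)[None])[0]-np.array(o) for c,o,l in obs])
r=least_squares(f,[400,-100,0.1],loss="soft_l1")
print(r.x,np.round(f(r.x).reshape(-1,2),1))
E
python3 - <<'E'
from jig import *
p=r.x
def L(c,uv,z):
    q=ray(c,*uv,z); d=q[:2]-p[:2]; a=p[2]; return np.array([np.cos(a)*d[0]+np.sin(a)*d[1],-np.sin(a)*d[0]+np.cos(a)*d[1]])
def rep(n,c,F,pts,z):
    q=np.array([L(c,F(*x),z) for x in pts]); e=np.roll(q,-1,0)-q
    print(n,q.round(0).tolist(),'c',q.mean(0).round(1),'len',np.hypot(*e.T).round(0),'ang',np.degrees(np.arctan2(e[:,1],e[:,0])).round(1))
rep('off',ct,T,[(205,165),(266,159),(277,224),(218,236)],30)
rep('offS',cs,S,[(392,157),(446,166),(433,209),(377,192)],30)
rep('panel',ct,T,[(500,213),(643,150),(708,265),(568,335)],32)
rep('panelS',cs,S,[(150,317),(272,325),(245,461),(113,450)],32)
rep('gauge',ct,T,[(368,365),(408,357),(417,393),(378,405)],40)
rep('gaugeS',cs,S,[(200,175),(233,183),(222,207),(190,195)],40)
rep('bar',ct,T,[(193,271),(28,143)],51)
rep('knob',ct,T,[(92,184)],80)
E
```

```text
[563.15016018 -52.59216915  25.32331473] [[ 0.1 -0.8]
 [-0.1 -1.2]
 [-0.2 -1.9]
 [-0.6 -3.3]
 [ 0.7 -0.5]
 [ 1.  -0.7]
 [-1.1 -1.4]
 [-0.2 -1.1]
 [ 0.6 -0.4]
 [-2.3 -0.7]
 [-2.2  0.1]]
off [[87.0, 85.0], [83.0, 39.0], [32.0, 40.0], [31.0, 85.0]] c [58.2 62.4] len [46. 51. 45. 56.] ang [-94.9 178.3  91.1  -0.5]
offS [[39.0, 81.0], [88.0, 89.0], [93.0, 37.0], [41.0, 37.0]] c [65.1 61. ] len [50. 52. 52. 44.] ang [  8.3 -83.7 179.3  93.1]
panel [[9.0, -124.0], [36.0, -240.0], [-58.0, -267.0], [-90.0, -153.0]] c [ -25.8 -196.1] len [120.  99. 118. 103.] ang [ -76.7 -164.4  105.6   16.2]
panelS [[-81.0, -155.0], [14.0, -126.0], [45.0, -242.0], [-49.0, -270.0]] c [ -17.8 -198.3] len [ 99. 120.  99. 119.] ang [  17.   -74.9 -163.6  105.4]
gauge [[-86.0, -4.0], [-85.0, -33.0], [-112.0, -34.0], [-115.0, -5.0]] c [-99.6 -19. ] len [30. 27. 30. 30.] ang [ -89.4 -178.    96.3    2.3]
gaugeS [[-109.0, -9.0], [-78.0, -7.0], [-74.0, -35.0], [-107.0, -33.0]] c [-91.9 -21. ] len [32. 29. 32. 24.] ang [  3.8 -83.6 176.1  95.9]
bar [[4.0, 109.0], [122.0, 211.0]] c [ 63.  159.6] len [156. 156.] ang [  41. -139.]
knob [[74.0, 168.0]] c [ 74.1 168.3] len [0.] ang [0.]
```

```bash
cat >> h.py <<'E'
J=[563.15,-52.59,0.1906]
def l2w(x,y):
    c,s=np.cos(J[2]),np.sin(J[2]); return np.array([J[0]+c*x-s*y,J[1]+s*x+c*y])
def w2l(q):
    c,s=np.cos(J[2]),np.sin(J[2]); d=np.asarray(q[:2])-J[:2]; return np.array([c*d[0]+s*d[1],-s*d[0]+c*d[1]])
def st(p=True):
    s=readout.state(); Rm=rot(s["ee_rot"]).as_matrix(); ty=Rm[:,1]
    yj=np.degrees(np.arctan2(ty[1],ty[0])-J[2])
    F=s["contact_force"]; Fl=w2l(F[:2]+np.array(J[:2]))
    print("t %.2f local"%s["time"],w2l(s["ee_pos"]).round(1),"z %.1f"%s["ee_pos"][2],"tooly yaw in jig %.1f"%yj,"Flocal",Fl.round(1),"Fz %.1f"%F[2],"open %.3f"%s["opening"],"tilt",Rm[2].round(3))
    return s,Rm,yj
def go(x,y,z,yaw=None):
    s,Rm,yj=st(); d=np.r_[l2w(x,y),z]-s["ee_pos"]; t=Rm.T@d
    print("tool shift mm",t.round(1),"turn units",None if yaw is None else round(-(((yaw-yj)+180)%360-180)/6,2))
E
python3 -c "
from h import *
go(60,40,240,90)"
```

```text
t 0.35 local [-245.9  708.1] z 226.5 tooly yaw in jig 61.6 Flocal [ 0.4 -0.4] Fz -0.5 open 1.000 tilt [-0. -0. -1.]
tool shift mm [-586.8 -442.3  -13.3] turn units -4.73
```

```bash
python3 -m inch '[[-0.049,-0.037,-0.001,0,0],[-0.049,-0.037,-0.001,0,0],[-0.049,-0.037,-0.001,0,0],[-0.049,-0.037,-0.001,0,0],[-0.049,-0.037,-0.001,0,0]]'; python3 -m inch '[[-0.049,-0.037,-0.001,0,0],[-0.049,-0.037,-0.001,0,0],[-0.049,-0.037,-0.001,0,0],[-0.049,-0.037,-0.001,0,0],[-0.049,-0.037,-0.001,0,0]]'; python3 -m inch '[[0,0,0,-0.95,0],[0,0,0,-0.95,0],[0,0,0,-0.95,0],[0,0,0,-0.95,0],[0,0,0,-0.93,0]]'
python3 -c "
from h import *
go(60,40,240,90)"
```

```text
time: 0.98
ee_pos: [366.7, 344.5, 232.0]
ee_rot: [0.0, 0.152, 0.988, 0.0]
contact_force: [1.4, 0.7, 0.6]
opening: 0.506
time: 1.6
ee_pos: [544.9, 94.6, 237.1]
ee_rot: [0.0, 0.152, 0.988, 0.0]
contact_force: [0.7, 0.6, 0.0]
opening: 0.012
time: 2.22
ee_pos: [543.9, 96.2, 236.8]
ee_rot: [0.0, -0.097, 0.995, 0.0]
contact_force: [-0.9, 0.5, 0.2]
opening: 0.004
t 2.23 local [  9.3 149.8] z 236.8 tooly yaw in jig 90.2 Flocal [-0.8  0.6] Fz 0.2 open 0.004 tilt [-0.  0. -1.]
tool shift mm [ -50.4 -109.9   -3.2] turn units 0.03
```

```bash
python3 -m inch '[[-0.025,-0.055,0,0,0],[-0.025,-0.055,0,0,0],[0,0,0,0,0]]'
python3 -c "
from h import *
st()
c=snap('wrist','w1.png',0,0,512,384,1.55)
print(c['eye'],c['rotation'])
snap('top','t2.png',195,130,180,115,4.4)"
```

```text
time: 2.6
ee_pos: [615.5, -8.4, 236.5]
ee_rot: [0.0, -0.091, 0.996, -0.002]
contact_force: [-0.0, 1.0, 0.6]
opening: 0.005
t 2.60 local [59.8 33.5] z 236.5 tooly yaw in jig 89.6 Flocal [0.1 1. ] Fz 0.6 open 0.005 tilt [-0.    -0.003 -1.   ]
[540.07235089 -21.10396937 395.1622028 ] [0.09229313 0.63279021 0.76116375 0.10811232]
```

View pics/w1.png

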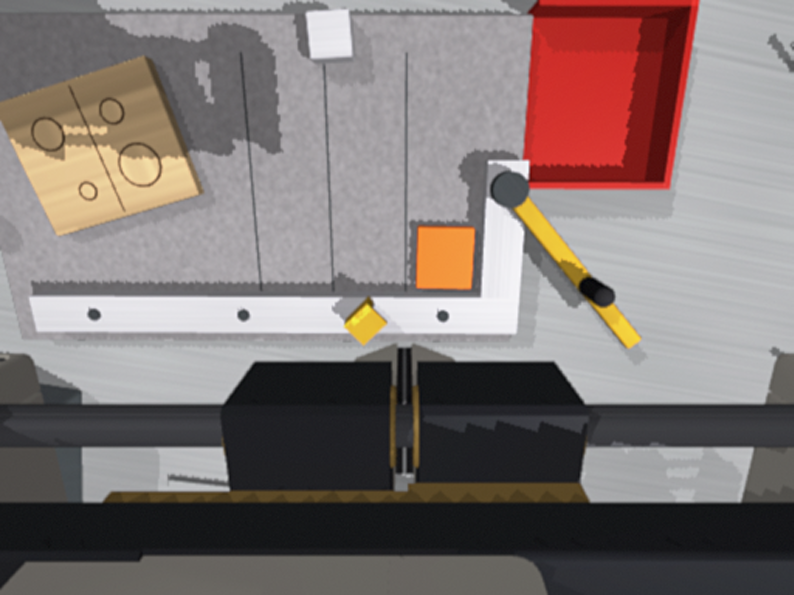

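View pics/t2.png

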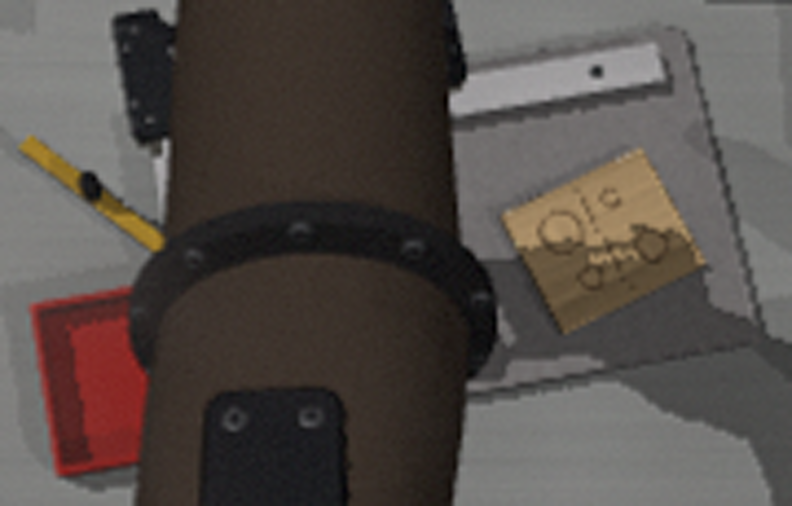

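```bash
cat > jw.py <<'E'
from h import *
from scipy.optimize import least_squares
cw=dict(fx=302.4315658658327,fy=302.4315658658327,cx=260.48063397155903,cy=189.23996997146318,eye=np.array([540.07235089,-21.10396937,395.1622028]),rotation=[0.09229313,0.63279021,0.76116375,0.10811232])
W=lambda u,v:(u/1.55,v/1.55)
obs=[(W(517,333),(120,120,38)),(W(37,332),(120,-270,38)),(W(30,297),(90,-270,38)),(W(481,297),(90,90,38)),(W(487,161),(-15,90,38)),(W(529,161),(-15,120,38)),(W(533,13),(-115,120,20))]
def w(p,l):
    c,s=np.cos(p[2]),np.sin(p[2]); return np.array([p[0]+c*l[0]-s*l[1],p[1]+s*l[0]+c*l[1],l[2]])
def f(p): return np.concatenate([proj(cw,w(p,l)[None])[0]-np.array(o) for o,l in obs])
r=least_squares(f,[563,-52,0.19],loss="soft_l1")
E
python3 - <<'E'
from jw import *
import h
print(r.x,np.round(f(r.x).reshape(-1,2),1))
h.J[:]=list(r.x)
def rep(n,pts,z):
    q=np.array([w2l(ray(cw,*W(*x),z)) for x in pts]); e=np.roll(q,-1,0)-q
    print(n,q.round(0).tolist(),'c',q.mean(0).round(1),'len',np.hypot(*e.T).round(0),'ang',np.degrees(np.arctan2(e[:,1],e[:,0])).round(1))
rep('off',[(418,225),(475,226),(474,290),(416,287)],30)
rep('panel',[(149,57),(201,191),(59,234),(0,104)],32)
rep('gauge',[(305,15),(348,10),(352,56),(312,60)],40)
rep('bar',[(510,190),(633,342)],51)
rep('knob',[(605,297)],83)
E
```

```text
[ 5.63341785e+02 -4.71267444e+01  1.82656292e-01] [[-0.5 -0.1]
 [ 0.6  0. ]
 [-0.2 -0.1]
 [-0.   0.4]
 [ 0.4 -0.4]
 [-0.2 -0.4]
 [-0.1  0.4]]
off [[33.0, 40.0], [34.0, 84.0], [86.0, 85.0], [84.0, 38.0]] c [59.3 61.9] len [44. 52. 47. 50.] ang [ 89.1   1.6 -93.  178.7]
panel [[-85.0, -151.0], [8.0, -126.0], [41.0, -241.0], [-54.0, -264.0]] c [ -22.7 -195.3] len [ 96. 120.  97. 117.] ang [  15.4  -74.  -166.2  105.3]
gauge [[-109.0, -38.0], [-112.0, -9.0], [-84.0, -7.0], [-82.0, -35.0]] c [-96.7 -22.2] len [29. 28. 28. 28.] ang [  95.8    3.7  -84.8 -173.4]
bar [[5.0, 105.0], [122.0, 209.0]] c [ 63.9 157. ] len [157. 157.] ang [  41.7 -138.3]
knob [[76.0, 168.0]] c [ 75.8 168.5] len [0.] ang [0.]
```

```bash
sed -i 's/^J=.*/J=[563.3,-47.8,0.1840]/' h.py; python3 -c "
from h import *
go(57,60,40,90)"
```

```text
t 2.70 local [57.9 34.9] z 236.4 tooly yaw in jig 90.3 Flocal [-0.4  0.8] Fz -0.3 open 0.005 tilt [ 0.  0. -1.]
tool shift mm [  0.7  25.1 196.4] turn units 0.05
```

```bash
python3 -m inch '[[0,0.0125,0.05,0,0],[0,0.0125,0.05,0,0],[0,0,0.05,0,0],[0,0,0.042,0,0],[0,0,0,0,0]]'; python3 -c "
from h import *
go(57,60,35,90)"
```

```text
time: 3.32
ee_pos: [606.1, 23.8, 42.2]
ee_rot: [-0.003, -0.096, 0.995, 0.0]
contact_force: [-0.4, 0.1, 0.9]
opening: 0.01
t 3.33 local [55.2 62.6] z 42.2 tooly yaw in jig 90.5 Flocal [-0.4  0.1] Fz 0.9 open 0.010 tilt [ 0.006  0.001 -1.   ]
tool shift mm [-1.9 -2.6  7.2] turn units 0.08
```

```bash
python3 -m inch '[[0,-0.001,0.005,0,0],[0,0,0.005,0,0],[0,0,0.001,0,0],[0,0,0,0,0]]'; python3 -c "
from h import *
st();snap('wrist','w2.png',200,80,256,192,3)"
```

```text
time: 3.82
ee_pos: [609.6, 21.2, 34.3]
ee_rot: [0.0, -0.095, 0.995, 0.0]
contact_force: [-0.2, 0.6, 0.0]
opening: 0.005
t 3.83 local [58.2 59.4] z 34.3 tooly yaw in jig 90.4 Flocal [-0.1  0.7] Fz 0.0 open 0.005 tilt [-0.001  0.    -1.   ]
```

View pics/w2.png

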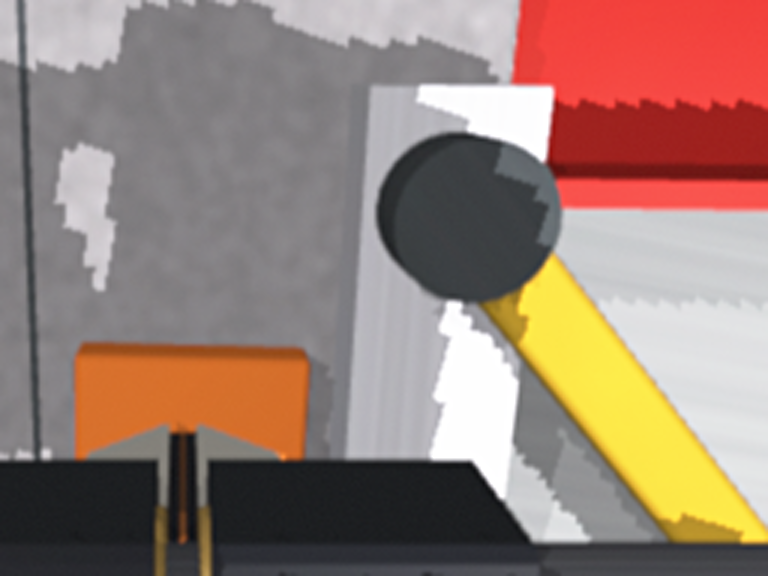

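```bash
python3 -m inch '[[0,0,0.002,0,0],[0,0,0.001,0,0],[0,0,0,0,0]]'; python3 -m inch '[[0,0,0.001,0,0],[0,0,0,0,0]]'
```

```text
time: 4.25
ee_pos: [609.2, 21.2, 30.6]
ee_rot: [-0.0, -0.095, 0.995, 0.0]
contact_force: [-0.4, -1.0, 0.2]
opening: 0.006
time: 4.5
ee_pos: [609.3, 21.2, 30.4]
ee_rot: [0.0, -0.095, 0.995, 0.0]
contact_force: [-3.4, 0.1, 8.2]
opening: 0.002
```

```bash
python3 -m inch '[[0.003,0,0.0003,0,0],[0.006,0,0,0,0],[0.008,0,0,0,0],[0.008,0,0,0,0],[0,0,0,0,0]]'; python3 -c "
from h import *
st();snap('wrist','w3.png',200,80,256,192,3)"
```

```text
time: 5.12
ee_pos: [585.2, 16.4, 30.3]
ee_rot: [0.001, -0.095, 0.995, 0.0]
contact_force: [-1.0, 0.7, 8.2]
opening: 0.006
t 5.12 local [33.3 59.1] z 30.3 tooly yaw in jig 90.4 Flocal [-0.8  0.8] Fz 8.2 open 0.006 tilt [-0.002 -0.    -1.   ]
```

View pics/w3.png

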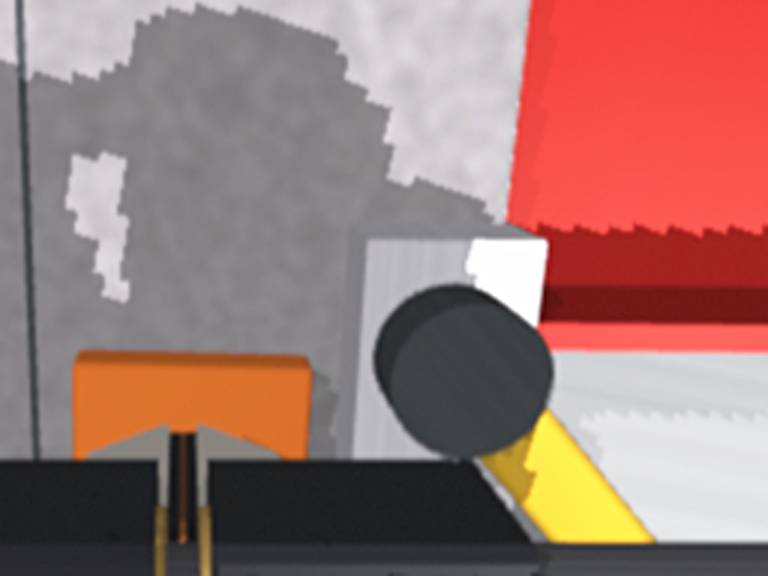

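```bash
python3 -m inch '[[0.006,0,0,0,0],[0.010,0,0,0,0],[0.012,0,0,0,0],[0.012,0,0,0,0],[0.010,0,0,0,0]]';python3 -m inch '[[0.012,0,0,0,0],[0.012,0,0,0,0],[0.012,0,0,0,0],[0.006,0,0,0,0],[0,0,0,0,0]]'; python3 -c "
from h import *
st();snap('wrist','w4.png',200,80,256,192,3)"
```

```text
time: 5.8
ee_pos: [536.9, 7.1, 30.4]
ee_rot: [0.002, -0.095, 0.995, 0.0]
contact_force: [2.9, 0.8, 5.8]
opening: 0.005
time: 6.42
ee_pos: [495.0, -1.0, 30.3]
ee_rot: [0.001, -0.095, 0.995, 0.0]
contact_force: [0.3, -0.7, 10.9]
opening: 0.005
t 6.42 local [-58.6  58.5] z 30.3 tooly yaw in jig 90.4 Flocal [ 0.2 -0.8] Fz 10.9 open 0.005 tilt [-0.002 -0.    -1.   ]
```

View pics/w4.png

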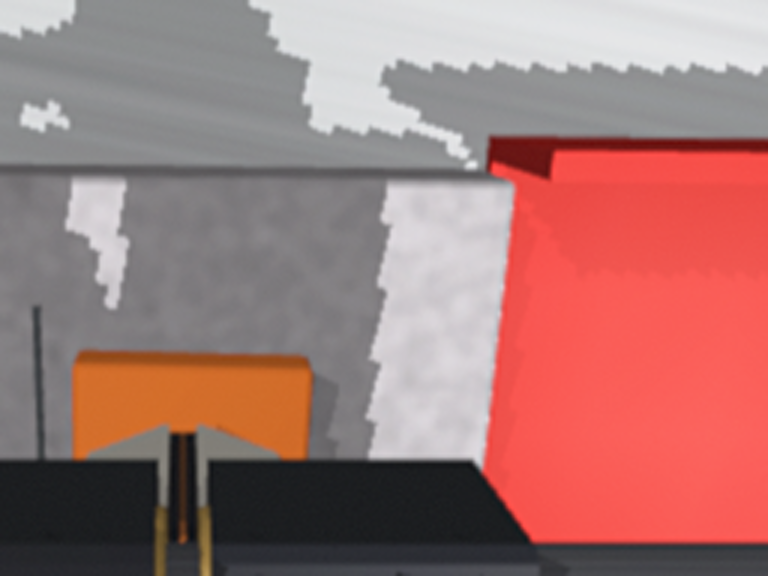

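```bash
python3 -m inch '[[0,0.006,0,0,0],[0,0.010,0,0,0],[0,0.012,0,0,0],[0,0.012,0,0,0],[0,0.005,0,0,0]]';python3 -m inch '[[0,0,0,0,0],[0,0,-0.010,0,0],[0,-0.02,-0.010,0,0],[0,-0.035,0,0,0],[0,-0.010,0,0,0]]'; python3 -c "
from h import *
st();c=snap('wrist','w5.png',200,80,256,192,3)"
```

```text
time: 7.1
ee_pos: [486.9, 42.6, 30.3]
ee_rot: [0.001, -0.095, 0.996, -0.0]
contact_force: [1.5, -5.3, 10.6]
opening: 0.005
time: 7.72
ee_pos: [498.4, -24.2, 50.1]
ee_rot: [0.0, -0.093, 0.996, -0.001]
contact_force: [0.1, -0.7, -0.5]
opening: 0.002
t 7.72 local [-59.4  35. ] z 50.1 tooly yaw in jig 90.1 Flocal [-0.  -0.7] Fz -0.5 open 0.002 tilt [-0.    -0.001 -1.   ]
```

View pics/w5.png

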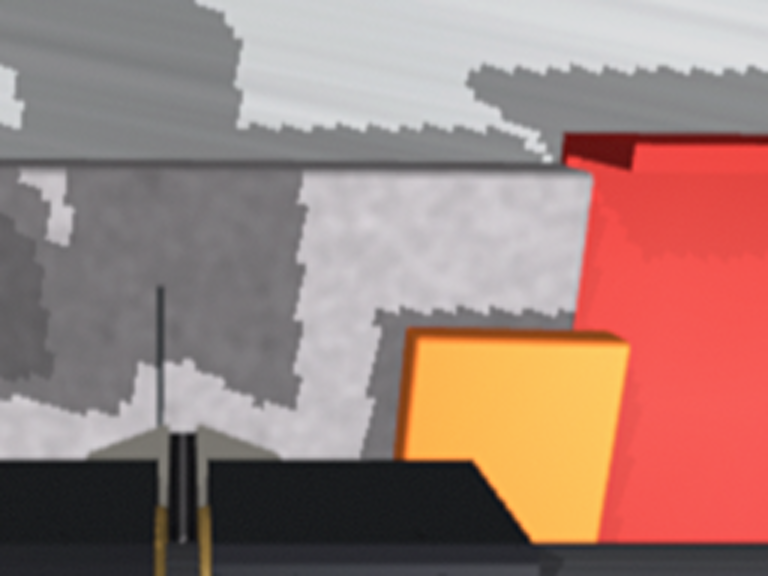

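```bash
python3 -m inch '[[0,0,0.012,0,0],[0,0.005,0.013,0,0],[0,0.015,0,0,0],[0,0.012,0,0,0],[0,0.012,0,0,0]]';python3 -m inch '[[0,0.012,0,0,0],[0,0.012,0,0,0],[0,0.012,0,0,0],[0,0.006,0,0,0],[0,0,0,0,0]]'; python3 -c "
from h import *
st();c=snap('wrist','w6.png',200,80,256,192,3)"
```

```text
time: 8.4
ee_pos: [489.8, 24.2, 24.6]
ee_rot: [0.0, -0.096, 0.995, 0.0]
contact_force: [0.9, -0.2, 0.0]
opening: 0.003
time: 9.02
ee_pos: [481.8, 64.4, 24.4]
ee_rot: [-0.0, -0.096, 0.995, 0.0]
contact_force: [-0.4, -0.2, -0.6]
opening: 0.007
t 9.03 local [-59.6 125.2] z 24.4 tooly yaw in jig 90.4 Flocal [-0.4 -0.1] Fz -0.6 open 0.007 tilt [ 0.  0. -1.]
```

View pics/w6.png

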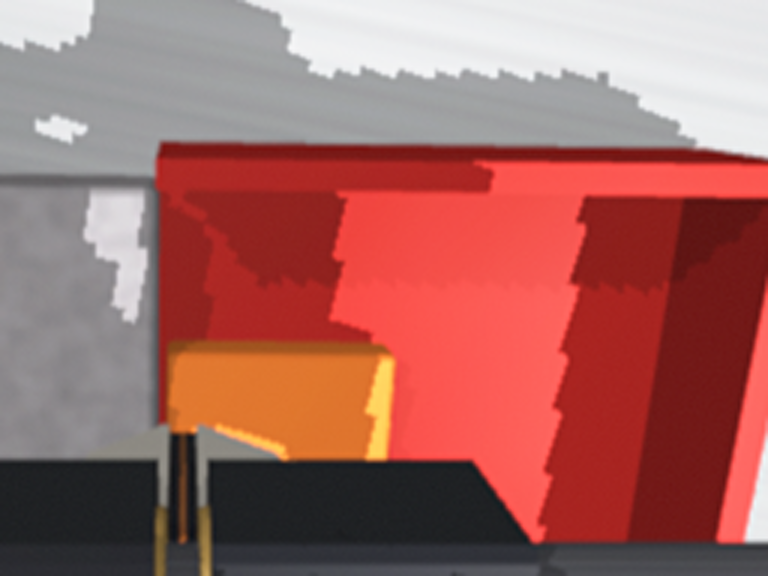

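```bash
python3 -m inch '[[0,0,-0.03,0,0],[0,-0.02,-0.06,0,0],[0.02,-0.055,-0.02,0,0.0918],[0.02,-0.055,0,0,0.0918],[0,-0.055,0,0,0.0918]]'; python3 -c "
from h import *
c=dict(np.load('/dev/null')) if 0 else eyes.camera('top')
for n,uv,z in(('jar',(403,218),80),('bottle',(402,175),150)): print(n,w2l(ray(c,*uv,z)),ray(c,*uv,z))
go(-112,-200,26,90);c=snap('wrist','w7.png',0,0,512,384,1.55);print(c['eye'],c['rotation'])"
```

```text
time: 9.7
ee_pos: [476.3, -127.5, 134.3]
ee_rot: [0.0, -0.095, 0.996, 0.0]
contact_force: [1.4, 0.7, 0.1]
opening: 0.277
jar [-176.18183538 -377.90683564] [ 459.23532525 -451.56250323   80.        ]
bottle [ -55.75704387 -377.7354103 ] [ 577.59594625 -429.3606296   150.        ]
t 9.75 local [-100.1  -70.9] z 134.7 tooly yaw in jig 89.9 Flocal [ 0.5 -8. ] Fz 0.9 open 0.326 tilt [-0.002 -0.005 -1.   ]
tool shift mm [  11.8 -128.5  109.4] turn units -0.02
[ 402.06462916 -148.26961851  293.24594065] [0.09352473 0.63297628 0.76085954 0.10810597]
```

View pics/w7.png

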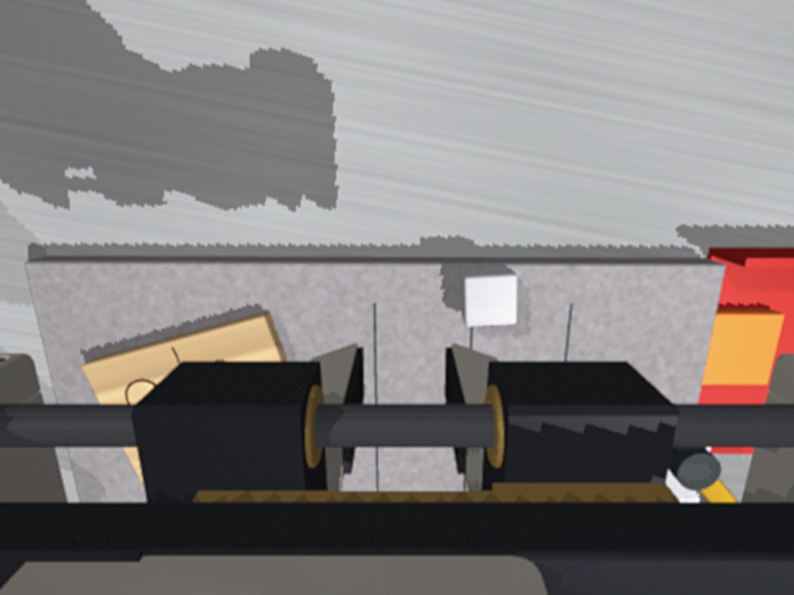

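```bash
python3 -c "
from h import *
cw=dict(fx=302.43,fy=302.43,cx=260.48,cy=189.24,eye=np.array([402.06462916,-148.26961851,293.24594065]),rotation=[0.09352473,0.63297628,0.76085954,0.10810597])
for z in(14,30):
  print([w2l(ray(cw,u/1.55,v/1.55,z)).round(0).tolist() for u,v in((718,313),(783,312),(768,386),(702,384))])
print([w2l(ray(cw,u/1.55,v/1.55,20)).round(0).tolist() for u,v in((724,264),(28,262))])
"
```

```text
[[-82.0, 126.0], [-82.0, 166.0], [-31.0, 168.0], [-32.0, 125.0]]
[[-87.0, 115.0], [-88.0, 153.0], [-39.0, 154.0], [-41.0, 114.0]]
[[-114.0, 120.0], [-116.0, -296.0]]
```

```bash
python3 -m inch '[[0.006,-0.0425,0.02,0,0.0918],[0.006,-0.043,0.02,0,0.0918],[0,-0.043,0.02,0,0.0918],[0,0,0.02,0,0.0918],[0,0,0,0,0.0918]]'; python3 -c "
from h import *
go(-112,-200,26,90);c=snap('scene','s2.png',140,150,190,200,3)"
```

```text
time: 10.42
ee_pos: [488.7, -253.5, 52.3]
ee_rot: [-0.002, -0.094, 0.996, 0.001]
contact_force: [-0.3, 0.2, 0.3]
opening: 0.917
t 10.43 local [-111.  -188.6] z 52.3 tooly yaw in jig 90.3 Flocal [-0.2  0.2] Fz 0.3 open 0.917 tilt [ 0.003  0.002 -1.   ]
tool shift mm [  1.  -11.5  26.3] turn units 0.05
```

View pics/s2.png

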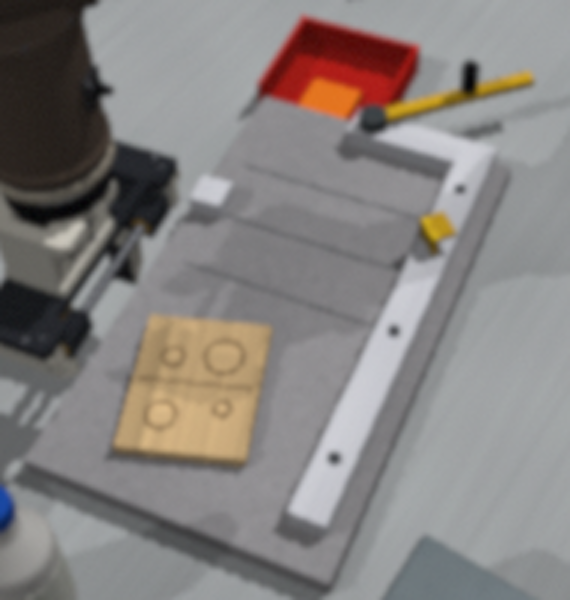

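```bash
python3 -m inch '[[0,-0.011,0.0,0,0.0918],[0,0,0.013,0,0.0918],[0,0,0.013,0,0.0918],[0,0,0,0,0.0918]]'; python3 -c "
from h import *
go(-19.5,-200,26,90)"
```

```text
time: 10.98
ee_pos: [491.3, -263.6, 26.3]
ee_rot: [-0.001, -0.095, 0.995, 0.001]
contact_force: [-0.6, -0.2, 0.1]
opening: 0.997
t 10.97 local [-110.3 -199. ] z 26.3 tooly yaw in jig 90.4 Flocal [-0.6 -0.1] Fz 0.1 open 0.997 tilt [ 0.002  0.002 -1.   ]
tool shift mm [-90.8  -1.6   0.1] turn units 0.06
```

Push +x (tool −x), stopping short of the fence first.

```bash
python3 -m inch '[[-0.007,0,0,0,0.0918],[-0.012,0,0,0,0.0918],[-0.012,0,0,0,0.0918],[-0.012,0,0,0,0.0918],[-0.012,0,0,0.05,0.0918]]'; python3 -m inch '[[-0.012,0,0,0,0.0918],[-0.010,0,0,0,0.0918],[-0.006,0,0,0,0.0918],[0,0,0,0,0.0918]]'; python3 -c "
from h import *
go(-19.5,-200,26,90);c=snap('scene','s3.png',140,150,190,200,3)"
```

```text
time: 11.6
ee_pos: [547.2, -253.8, 27.7]
ee_rot: [0.0, -0.092, 0.996, -0.0]
contact_force: [-0.9, -0.4, 0.4]
opening: 0.997
time: 12.1
ee_pos: [574.1, -248.7, 27.6]
ee_rot: [0.0, -0.093, 0.996, 0.0]
contact_force: [0.1, -0.2, 0.4]
opening: 1.001
t 12.10 local [ -26.1 -199.5] z 27.6 tooly yaw in jig 90.1 Flocal [ 0.1 -0.2] Fz 0.4 open 1.001 tilt [-0. -0. -1.]
tool shift mm [-6.6 -0.6  1.6] turn units 0.01
```

View pics/s3.png

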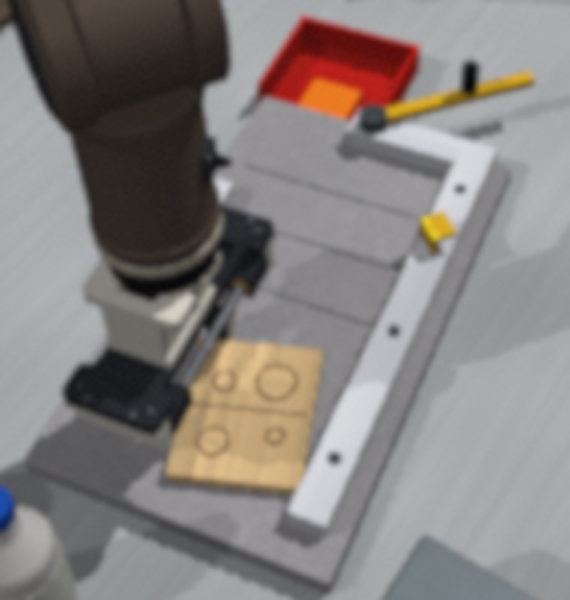

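```bash
python3 -c "
from h import *
c=eyes.camera('scene')
for pts in [[(215,342),(323,350),(292,490),(168,478)],[(150,317),(272,325),(245,461),(113,450)]]:
  q=np.array([w2l(ray(c,140+u/3,150+v/3,32)) for u,v in pts]);e=np.roll(q,-1,0)-q
  print(q.round(0).tolist(),q.mean(0),np.degrees(np.arctan2(e[:,1],e[:,0])).round(1))
snap('wrist','w8.png',0,0,512,384,1.55)
"
```

```text
[[-21.0, -162.0], [61.0, -137.0], [87.0, -254.0], [-0.0, -280.0]] [  31.63592736 -208.31887674] [  16.9  -77.4 -163.9  100.3]
[[-81.0, -160.0], [14.0, -131.0], [46.0, -246.0], [-49.0, -275.0]] [ -17.47181878 -203.06873378] [  17.3  -74.5 -163.2  105.8]
```

View pics/w8.png

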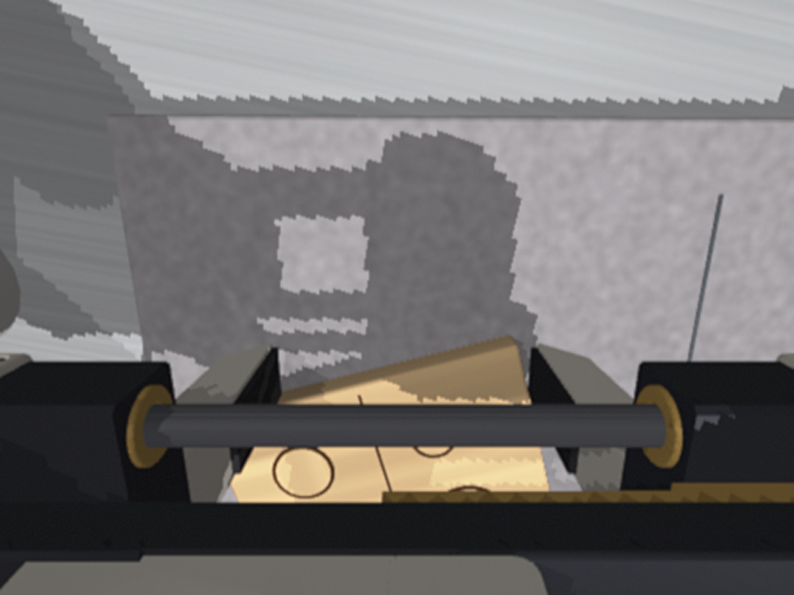

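```bash
python3 -m inch '[[0.015,0,0,0,0.0918],[0.015,0,0,0,0.0918],[0.005,0,0,0,0.06],[0,0,0,0,0.06],[0,0,0,0,0.06]]'; python3 -c "
from h import *
go(-19.5,-200,26,90);c=snap('wrist','w9.png',0,0,512,384,1.55);print(c['eye'],c['rotation'])"
```

```text
time: 12.88
ee_pos: [539.9, -255.1, 27.8]
ee_rot: [0.0, -0.093, 0.996, -0.0]
contact_force: [-0.3, 0.8, 0.2]
opening: 0.722
t 12.88 local [ -61.  -199.6] z 27.8 tooly yaw in jig 90.1 Flocal [-0.2  0.8] Fz 0.2 open 0.722 tilt [-0.001 -0.    -1.   ]
tool shift mm [-41.5  -0.5   1.9] turn units 0.01
[ 464.51841189 -268.51356895  186.43885597] [0.09102272 0.63199212 0.761801   0.10936205]
```

View pics/w9.png

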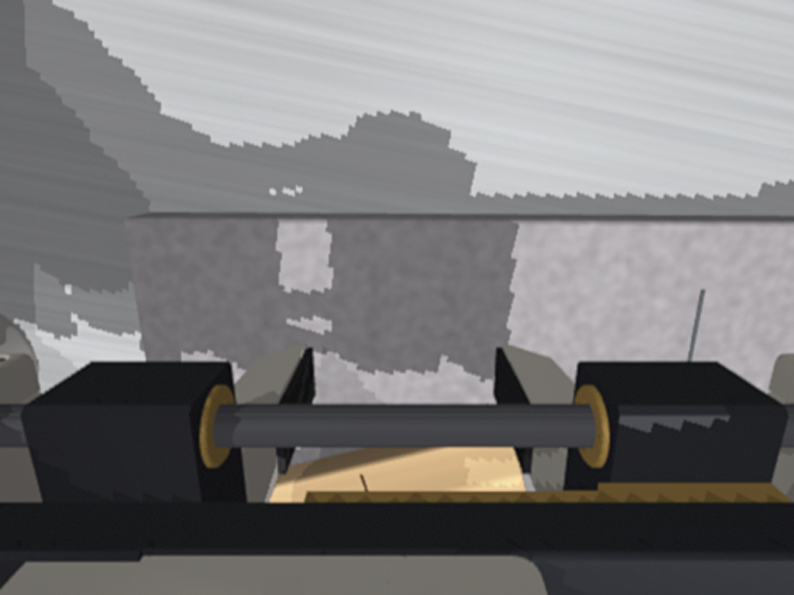

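```bash
python3 -c "
from h import *
cw=dict(fx=302.43,fy=302.43,cx=260.48,cy=189.24,eye=np.array([464.51841189,-268.51356895,186.43885597]),rotation=[0.09102272,0.63199212,0.761801,0.10936205])
for u,v in((515,447),(525,490),(290,475)): print(w2l(ray(cw,u/1.55,v/1.55,32)).round(0))
"
```

```text
[ -31. -157.]
[ -12. -151.]
[ -19. -243.]
```

```bash
python3 -m inch '[[-0.006,0,0.001,0,0.06],[-0.008,0,0.001,0,0.06],[-0.008,0,0,0,0.06],[-0.008,0,0,0,0.06],[-0.006,0,0,0,0.06]]'; python3 -c "
from h import *
go(-19.5,-200,26,90);c=snap('wrist','w10.png',0,0,512,384,1.55);print(c['eye'],c['rotation']);c=snap('scene','s4.png',140,150,190,200,3)"
```

```text
time: 13.55
ee_pos: [575.4, -248.3, 25.6]
ee_rot: [0.0, -0.093, 0.996, 0.0]
contact_force: [-0.7, 0.4, 0.8]
opening: 0.658
t 13.55 local [ -24.8 -199.4] z 25.6 tooly yaw in jig 90.1 Flocal [-0.6  0.5] Fz 0.8 open 0.658 tilt [-0.  0. -1.]
tool shift mm [-5.3 -0.6 -0.4] turn units 0.02
[ 500.1564772  -261.74418815  184.27986415] [0.0907727  0.63199318 0.7618549  0.10918815]
```

View pics/s4.png

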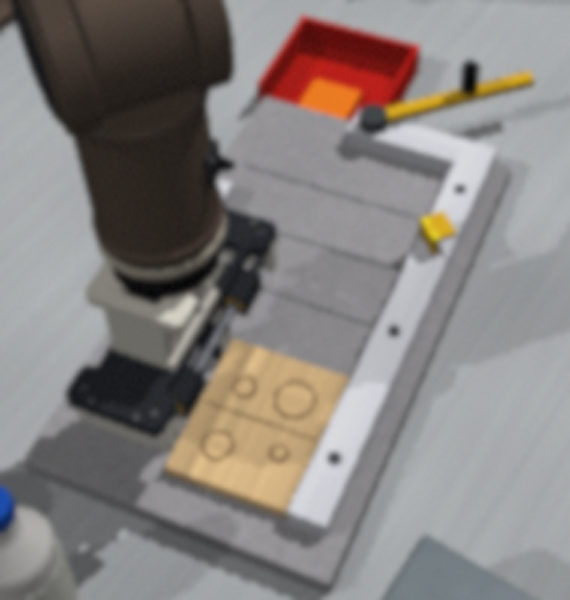

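View pics/w10.png

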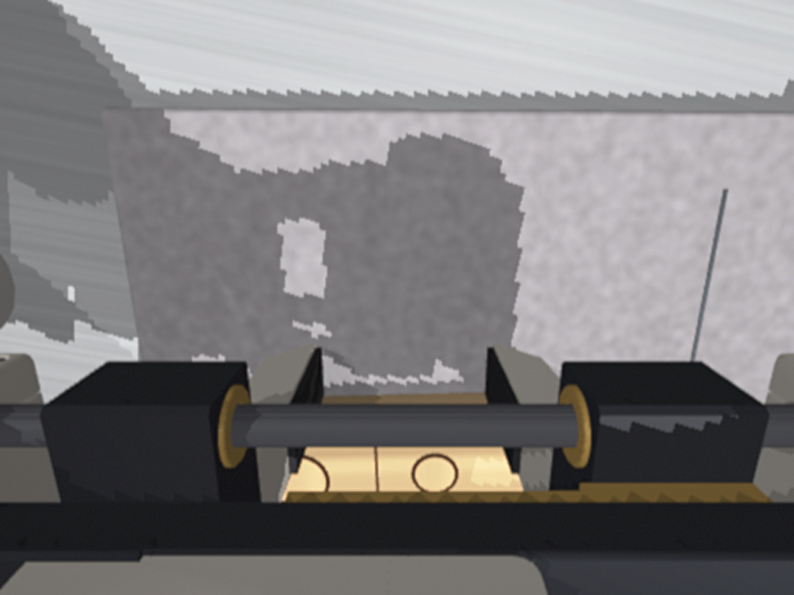

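```bash
python3 -m inch '[[-0.002,0,0,0,0.06],[-0.002,0,0,0,0.06],[0,0,0,0,0.06]]'; python3 -m inch '[[-0.001,0,0,0,0.06],[-0.001,0,0,0,0.06],[0,0,0,0,0.06]]'; python3 -c "
from h import *
st()"
```

```text
time: 14.02
ee_pos: [578.3, -247.9, 25.6]
ee_rot: [-0.0, -0.092, 0.996, 0.0]
contact_force: [-1.8, 0.3, -0.2]
opening: 0.653
time: 14.4
ee_pos: [578.5, -247.8, 25.5]
ee_rot: [-0.002, -0.092, 0.996, 0.0]
contact_force: [-8.7, 0.2, 3.9]
opening: 0.655
t 14.40 local [ -21.7 -199.4] z 25.5 tooly yaw in jig 90.0 Flocal [-8.5  1.8] Fz 3.9 open 0.655 tilt [ 0.003  0.001 -1.   ]
```

```bash
python3 -m inch '[[0.010,0,0,0,0.05],[0.010,0,-0.02,0,0.05],[0,0,-0.04,1,0.05],[0,0,-0.02,1,0.05],[0,0,0,1,0.05]]'; python3 -m inch '[[0,0,0,1,0.05],[0,0,0,1,0.05],[0,0,0,1,0.05],[0,0,0,1,0.05],[0,0,0,1,0.05]]';python3 -m inch '[[0,0,0,1,0.05],[0,0,0,1,0.05],[0,0,0,1,0.05],[0,0,0,1,0.05],[0,0,0,1,0.05]]';python3 -m inch '[[0,0,0,1,0.05],[0,0,0,1,0.05],[0,0,0,0,0.05]]'; python3 -c "
from h import *
go(35,-295,60,0);print(readout.state()['joint_positions']);c=snap('wrist','w11.png',0,0,512,384,1.55);print(c['eye'],c['rotation'])"
```

```text
time: 15.02
ee_pos: [562.4, -252.2, 109.5]
ee_rot: [0.003, 0.066, 0.998, -0.001]
contact_force: [-1.5, 0.1, 0.1]
opening: 0.546
time: 15.65
ee_pos: [561.2, -251.5, 107.3]
ee_rot: [0.001, 0.322, 0.947, 0.0]
contact_force: [-0.6, -0.3, 0.2]
opening: 0.544
time: 16.27
ee_pos: [561.2, -251.4, 107.3]
ee_rot: [0.001, 0.556, 0.831, 0.001]
contact_force: [-0.2, -0.0, -1.0]
opening: 0.549
time: 16.65
ee_pos: [561.3, -251.2, 106.9]
ee_rot: [0.001, 0.638, 0.77, 0.001]
contact_force: [0.1, 0.1, -0.2]
opening: 0.543
t 16.65 local [ -39.2 -199.6] z 106.9 tooly yaw in jig 0.1 Flocal [0.1 0.1] Fz -0.2 open 0.543 tilt [-0.     0.002 -1.   ]
tool shift mm [-95.5  74.   47. ] turn units 0.02
[-0.14445137  0.62693911  0.7337046   1.77558064 -0.51036026  0.9370742
  0.9916433 ]
[ 546.38138201 -175.92080028  265.52628173] [0.14178434 0.9855292  0.09185656 0.01384835]
```

View pics/w11.png

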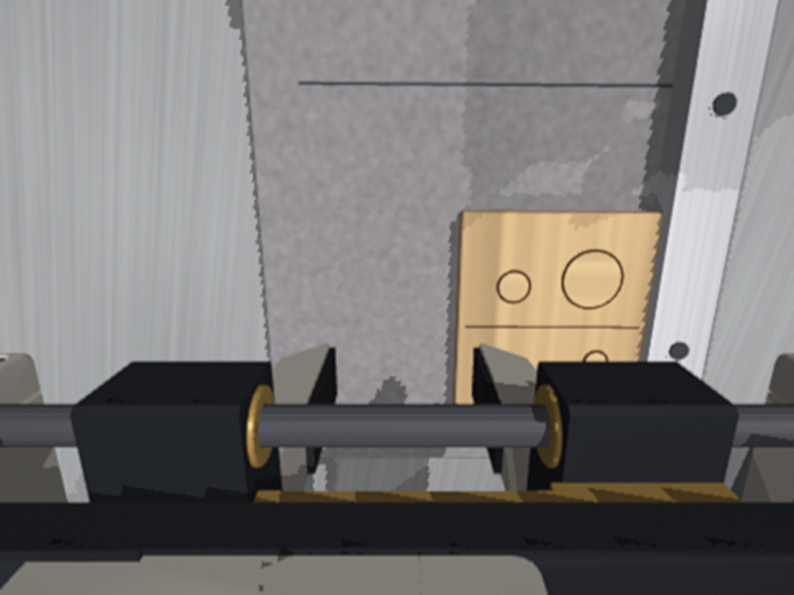

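```bash
python3 -c "
from h import *
cw=dict(fx=302.43,fy=302.43,cx=260.48,cy=189.24,eye=np.array([546.38138201,-175.92080028,265.52628173]),rotation=[0.14178434,0.9855292,0.09185656,0.01384835])
for u,v in((462,212),(660,213),(457,404),(646,362)): print(w2l(ray(cw,u/1.55,v/1.55,32)).round(1))
"
```

```text
[ -10.9 -149.6]
[  87.  -149.9]
[  -9.8 -255.8]
[  92.  -230.2]
```

```bash
python3 -m inch '[[-0.022,0.02,0,0,0.05],[-0.022,0.02,0,0,0.05],[-0.022,0.02,0.01,0,0.05],[-0.022,0.017,0.02,0,0.05],[0,0,0.015,0,0.05]]'; python3 -c "
from h import *
go(38,-288,26,0);c=snap('scene','s5.png',110,150,220,200,2.7)"
```

```text
time: 17.32
ee_pos: [653.4, -325.1, 60.2]
ee_rot: [0.001, 0.638, 0.77, -0.0]
contact_force: [-0.2, -0.3, 0.1]
opening: 0.546
t 17.32 local [  37.8 -289.1] z 60.2 tooly yaw in jig 0.1 Flocal [-0.3 -0.3] Fz 0.1 open 0.546 tilt [-0.001  0.    -1.   ]
tool shift mm [ 1.1  0.2 34.2] turn units 0.02
```

View pics/s5.png

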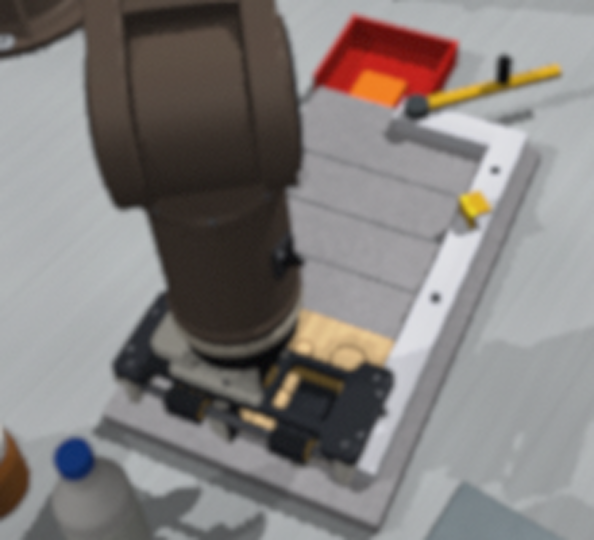

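```bash
python3 -m inch '[[0,0,0.017,0,0.05],[0,0,0.017,0,0.05],[0,0,0,0,0.05]]'; python3 -m inch '[[0.006,0,0,0,0.05],[0.008,0,0,0,0.05],[0.010,0,0,0,0.05],[0.010,0,0,0,0.05],[0.006,0,0,0,0.05]]'; python3 -c "
from h import *
st();c=snap('wrist','w12.png',0,0,512,384,1.55)"
```

```text
time: 17.75
ee_pos: [651.8, -322.3, 25.0]
ee_rot: [-0.001, 0.639, 0.77, -0.0]
contact_force: [0.3, -0.0, -0.2]
opening: 0.546
time: 18.38
ee_pos: [645.7, -283.1, 26.9]
ee_rot: [0.0, 0.638, 0.77, 0.0]
contact_force: [0.5, -0.7, -0.4]
opening: 0.544
t 18.38 local [  38.  -246.4] z 26.9 tooly yaw in jig 0.1 Flocal [ 0.4 -0.8] Fz -0.4 open 0.544 tilt [ 0.  0. -1.]
```

View pics/w12.png

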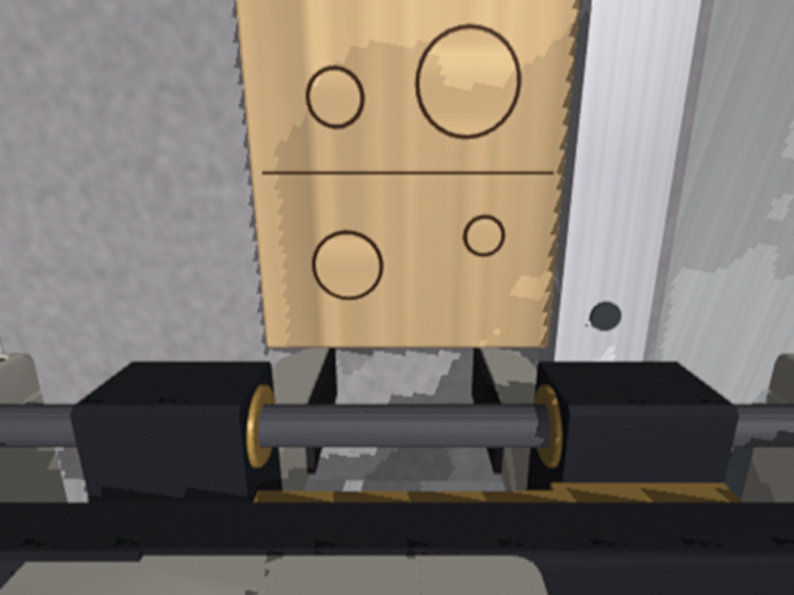

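```bash
python3 -m inch '[[0.008,0,0.0005,0,0.05],[0.012,0,0,0,0.05],[0.012,0,0,0,0.05],[0.012,0,0,0,0.05],[0.012,0,0,0,0.05]]';  python3 -m inch '[[0.012,0,0,0,0.05],[0.012,0,0,0,0.05],[0.012,0,0,0,0.05],[0.012,0,0,0,0.05],[0.010,0,0,0,0.05]]'; python3 -c "
from h import *
st();c=snap('wrist','w13.png',0,0,512,384,1.55)"
```

```text
time: 19.05
ee_pos: [635.0, -228.0, 26.1]
ee_rot: [-0.0, 0.639, 0.77, 0.0]
contact_force: [-0.3, -0.8, 0.0]
opening: 0.54
time: 19.68
ee_pos: [624.4, -171.3, 26.2]
ee_rot: [-0.0, 0.639, 0.77, 0.0]
contact_force: [-0.6, -1.0, -0.6]
opening: 0.545
t 19.68 local [  37.5 -132.6] z 26.2 tooly yaw in jig 0.1 Flocal [-0.8 -0.9] Fz -0.6 open 0.545 tilt [ 0.  0. -1.]
```

View pics/w13.png

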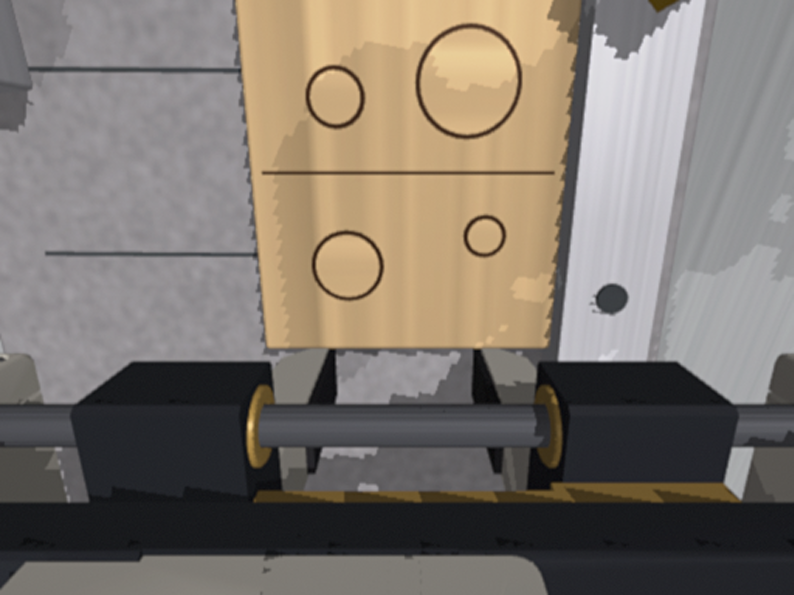

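```bash
python3 -m inch '[[0.010,0,0,0,0.05],[0.012,0,0,0,0.05],[0.012,0,0,0,0.05],[0.012,0,0,0,0.05],[0.012,0,0,0,0.05]]';  python3 -m inch '[[0.010,0,0,0,0.05],[0.008,0,0,0,0.05],[0.004,0,0,0,0.05],[0,0,0,0,0.05]]'; python3 -c "
from h import *
st();c=snap('wrist','w14.png',0,0,512,384,1.55)"
```

```text
time: 20.35
ee_pos: [613.7, -114.3, 26.3]
ee_rot: [0.0, 0.639, 0.77, 0.0]
contact_force: [0.4, -0.6, 0.4]
opening: 0.544
time: 20.85
ee_pos: [609.7, -93.1, 26.1]
ee_rot: [-0.0, 0.639, 0.77, 0.0]
contact_force: [-0.5, -0.6, 0.2]
opening: 0.546
t 20.85 local [ 37.3 -53. ] z 26.1 tooly yaw in jig 0.1 Flocal [-0.6 -0.5] Fz 0.2 open 0.546 tilt [ 0. -0. -1.]
```

View pics/w14.png

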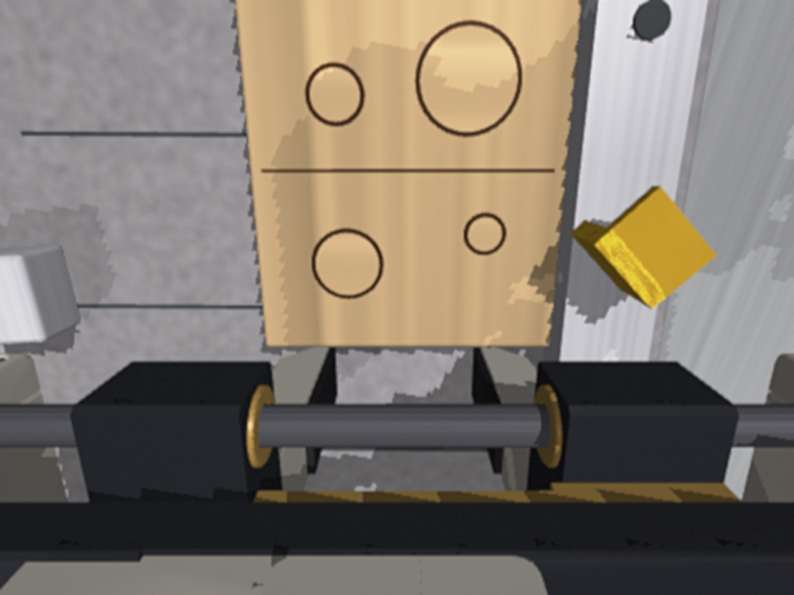

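```bash
python3 -m inch '[[0.003,0,0,0,0.05],[0.003,0,0,0,0.05],[0.002,0,0,0,0.05],[0,0,0,0,0.05]]'; python3 -m inch '[[0.001,0,0,0,0.05],[0.001,0,0,0,0.05],[0,0,0,0,0.05]]'
```

```text
time: 21.4
ee_pos: [608.3, -85.3, 26.2]
ee_rot: [-0.0, 0.639, 0.77, 0.0]
contact_force: [-0.2, 0.4, 0.2]
opening: 0.544
time: 21.78
ee_pos: [607.9, -83.5, 26.2]
ee_rot: [-0.0, 0.639, 0.77, 0.0]
contact_force: [-0.4, -0.1, 0.1]
opening: 0.545
```

```bash
python3 -m inch '[[0.001,0,0,0,0.05],[0.001,0,0,0,0.05],[0,0,0,0,0.05]]'; python3 -m inch '[[0.001,0,0,0,0.05],[0.001,0,0,0,0.05],[0,0,0,0,0.05]]'; python3 -c "
from h import *
st()"
```

```text
time: 22.15
ee_pos: [607.5, -81.9, 26.2]
ee_rot: [0.0, 0.639, 0.769, -0.0]
contact_force: [-1.0, -1.6, -0.2]
opening: 0.543
time: 22.52
ee_pos: [607.1, -81.7, 26.4]
ee_rot: [0.001, 0.639, 0.769, -0.001]
contact_force: [-0.9, -6.9, -0.4]
opening: 0.544
t 22.52 local [ 36.9 -41.4] z 26.4 tooly yaw in jig -0.0 Flocal [-2.2 -6.6] Fz -0.4 open 0.544 tilt [-0.002  0.    -1.   ]
```

```bash
python3 -m inch '[[-0.010,0,0,0,0.06],[-0.010,0,-0.03,0,0.06],[0,-0.04,-0.04,-1,0.06],[0,-0.04,0,-1,0.06],[0,0,0,-1,0.06]]'; python3 -m inch '[[0,0,0,-1,0.06],[0,0,0,-1,0.06],[0,0,0,-1,0.06],[0,0,0,-1,0.06],[0,0,0,-1,0.06]]';python3 -m inch '[[0,0,0,-1,0.06],[0,0,0,-1,0.06],[0,0,0,-1,0.06],[0,0,0,-1,0.06],[0,0,0,-1,0.06]]';python3 -m inch '[[0,0,0,-1,0.06],[0,0,0,-1,0.06],[0,0,0,0,0.06]]'; python3 -c "
from h import *
go(-45,28,27,90);c=snap('scene','s6.png',140,150,190,200,3)"
```

```text
time: 23.15
ee_pos: [530.6, -119.1, 96.9]
ee_rot: [-0.001, 0.51, 0.86, 0.0]
contact_force: [0.2, 1.2, 0.4]
opening: 0.654
time: 23.78
ee_pos: [533.4, -118.1, 96.3]
ee_rot: [-0.0, 0.269, 0.963, 0.0]
contact_force: [1.0, 0.4, 0.1]
opening: 0.652
time: 24.4
ee_pos: [533.3, -118.1, 96.3]
ee_rot: [0.0, 0.01, 1.0, 0.0]
contact_force: [0.1, 0.2, -0.5]
opening: 0.654
time: 24.78
ee_pos: [533.3, -118.2, 96.4]
ee_rot: [0.0, -0.092, 0.996, 0.0]
contact_force: [0.0, -0.4, -0.4]
opening: 0.651
t 24.77 local [-42.4 -63.8] z 96.4 tooly yaw in jig 90.0 Flocal [-0.  -0.4] Fz -0.4 open 0.651 tilt [-0.     0.001 -1.   ]
tool shift mm [ 2.6 91.7 69.4] turn units 0.0
```

View pics/s6.png

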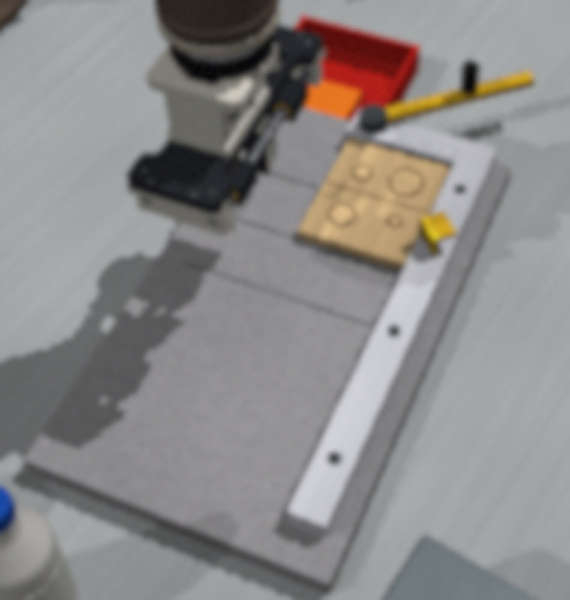

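```bash
python3 -m inch '[[0,0.045,0,0,0.06],[0.002,0.047,0.01,0,0.06],[0,0,0.03,0,0.06],[0,0,0.029,0,0.06],[0,0,0,0,0.06]]'; python3 -c "
from h import *
go(-25,28,27,90)"
```

```text
time: 25.45
ee_pos: [512.9, -28.1, 25.8]
ee_rot: [-0.002, -0.092, 0.996, 0.0]
contact_force: [-1.1, -0.0, -0.1]
opening: 0.654
t 25.45 local [-45.9  28.6] z 25.8 tooly yaw in jig 90.0 Flocal [-1.1  0.2] Fz -0.1 open 0.654 tilt [ 0.004  0.    -1.   ]
tool shift mm [-20.9  -0.6  -1.2] turn units -0.0
```

```bash
python3 -m inch '[[-0.007,0,0,0,0.06],[-0.008,0,0,0,0.06],[-0.004,0,0,0,0.06],[-0.002,0,0,0,0.06],[0,0,0,0,0.06]]';python3 -m inch '[[-0.001,0,0,0,0.06],[-0.001,0,0,0,0.06],[0,0,0,0,0.06]]'; python3 -m inch '[[-0.001,0,0,0,0.06],[-0.001,0,0,0,0.06],[0,0,0,0,0.06]]'; python3 -c "
from h import *
st()"
```

```text
time: 26.08
ee_pos: [535.1, -24.3, 27.3]
ee_rot: [0.0, -0.092, 0.996, 0.0]
contact_force: [0.3, 0.3, -0.5]
opening: 0.654
time: 26.45
ee_pos: [536.7, -24.0, 27.2]
ee_rot: [-0.0, -0.092, 0.996, -0.0]
contact_force: [-1.4, -0.7, 0.6]
opening: 0.652
time: 26.82
ee_pos: [537.9, -23.7, 27.0]
ee_rot: [-0.001, -0.092, 0.996, 0.0]
contact_force: [-6.1, -0.1, 3.5]
opening: 0.652
t 26.82 local [-20.6  28.3] z 27.0 tooly yaw in jig 90.1 Flocal [-6.  1.] Fz 3.5 open 0.652 tilt [ 0.002  0.    -1.   ]
```

```bash
python3 -m inch '[[0.012,0,0,0,0.05],[0.006,0,-0.04,0,0.05],[0,0,-0.06,0,0.05],[-0.03,0.03,-0.03,0,0.05],[-0.03,0.03,0,0,0.05]]'; python3 -c "
from h import *
go(76,168,110,131.5);c=snap('wrist','w15.png',0,0,512,384,1.55);print(c['eye'],c['rotation'])"
```

```text
time: 27.45
ee_pos: [571.6, 43.8, 160.6]
ee_rot: [0.003, -0.092, 0.996, 0.001]
contact_force: [0.2, 0.5, -0.1]
opening: 0.548
t 27.45 local [24.9 88.6] z 160.6 tooly yaw in jig 90.0 Flocal [0.3 0.4] Fz -0.1 open 0.548 tilt [-0.007  0.    -1.   ]
tool shift mm [-50.8  79.4  51. ] turn units -6.92
[495.18626643  30.337754   318.74748926] [0.09292403 0.63225537 0.7609872  0.11187828]
```

View pics/w15.png

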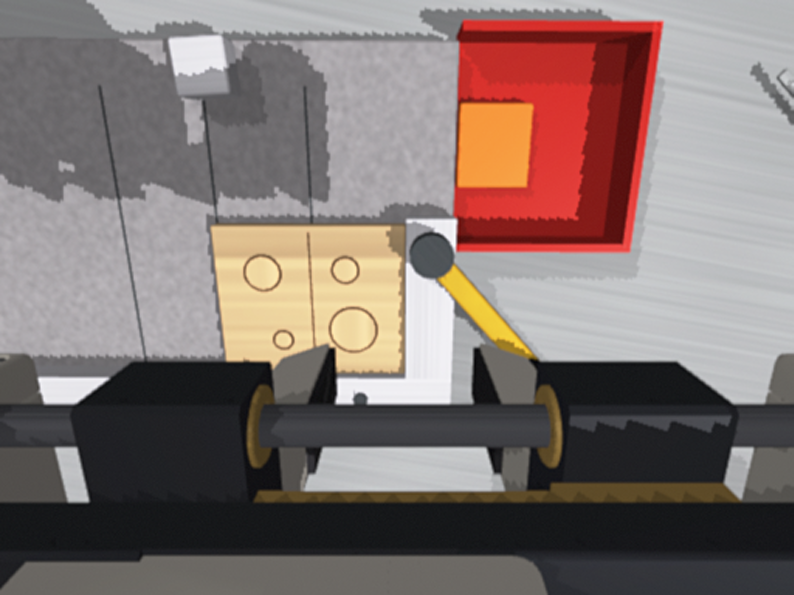

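```bash
python3 -m inch '[[-0.025,0.04,0,0,0.05],[-0.026,0.04,0,0,0.05],[0,0,0,-1,0.05],[0,0,0,-1,0.05],[0,0,0,-1,0.05]]';python3 -m inch '[[0,0,0,-1,0.05],[0,0,0.01,-1,0.05],[0,0,0.02,-1,0.05],[0,0,0.02,-0.92,0.05],[0,0,0,0,0.05]]'; python3 -c "
from h import *
go(76,168,90,131.5);c=snap('wrist','w16.png',0,0,512,384,1.55);c=snap('scene','s7.png',170,110,170,150,4)"
```

```text
time: 28.12
ee_pos: [604.3, 131.2, 156.9]
ee_rot: [0.0, -0.249, 0.969, 0.0]
contact_force: [0.8, 0.0, 0.4]
opening: 0.539
time: 28.75
ee_pos: [603.2, 130.7, 105.8]
ee_rot: [-0.001, -0.439, 0.898, 0.0]
contact_force: [0.4, -0.6, 0.4]
opening: 0.545
t 28.75 local [ 71.9 168.2] z 105.8 tooly yaw in jig 131.6 Flocal [ 0.3 -0.7] Fz 0.4 open 0.545 tilt [ 0.002  0.002 -1.   ]
tool shift mm [-3.  -2.9 15.8] turn units 0.01
```

View pics/w16.png

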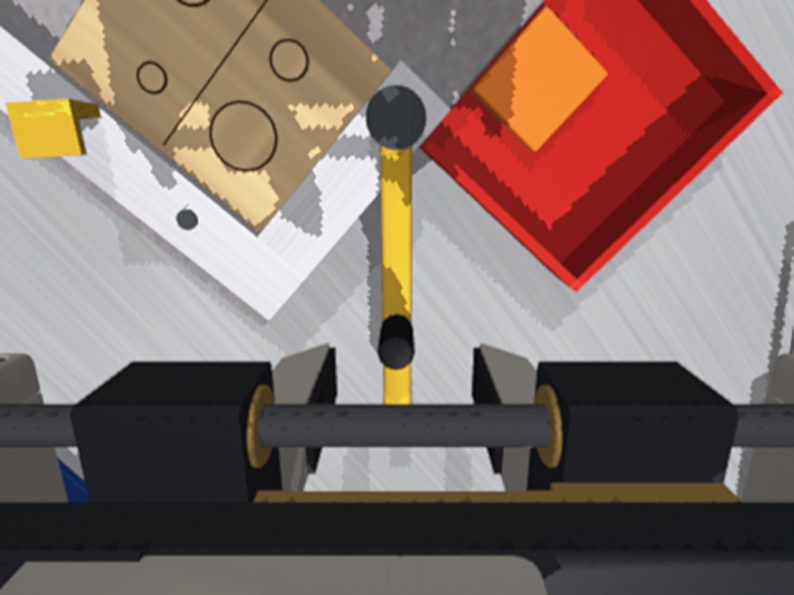

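View pics/s7.png

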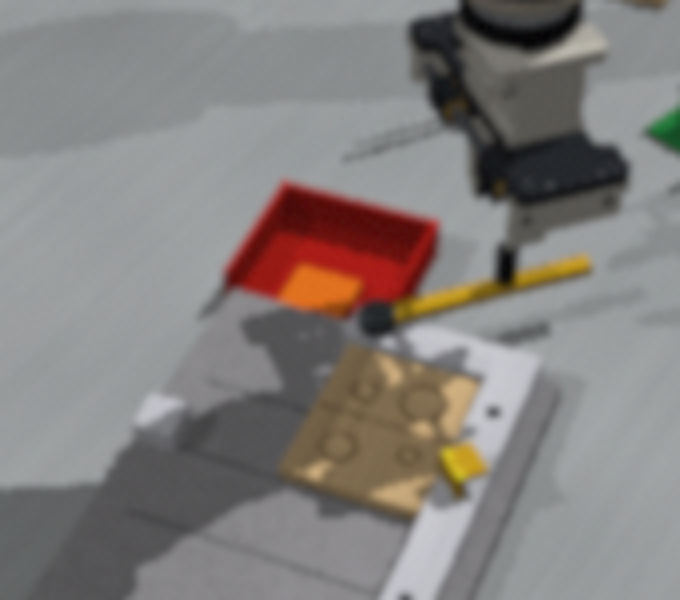

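```bash
python3 -m inch '[[-0.003,-0.003,0.024,0,0.05],[0,0,0.024,0,0.05],[0,0,0,0,0.026],[0,0,0,0,0.026],[0,0,0,0,0.026]]'; python3 -c "
from h import *
go(76,168,58,131.5);c=snap('scene','s8.png',170,110,170,150,4)"
```

```text
time: 29.48
ee_pos: [609.6, 131.9, 60.7]
ee_rot: [0.001, -0.439, 0.898, -0.0]
contact_force: [0.5, 0.6, -0.7]
opening: 0.298
t 29.48 local [ 78.4 168.2] z 60.7 tooly yaw in jig 131.6 Flocal [0.6 0.5] Fz -0.7 open 0.298 tilt [-0.002 -0.001 -1.   ]
tool shift mm [2.  1.5 2.7] turn units 0.01
```

View pics/s8.png

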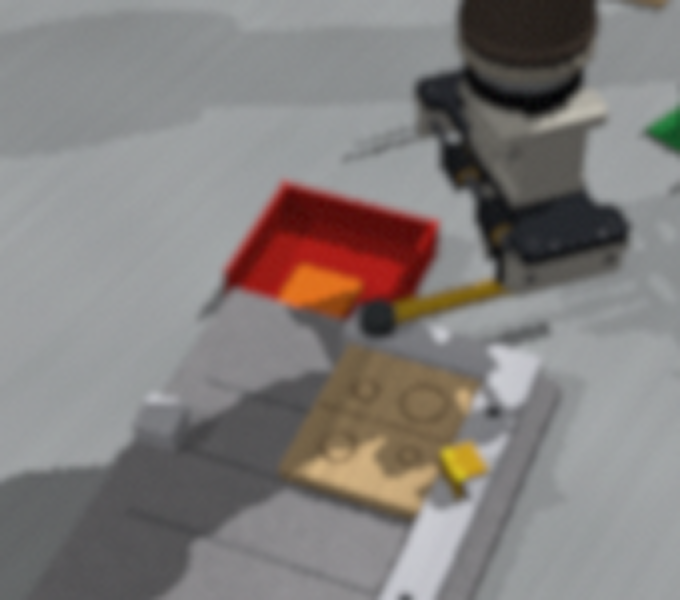

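```bash
python3 -m inch '[[0.0005,-0.010,0,1,0.026],[0.0005,-0.010,0,1,0.026],[0.0005,-0.010,0,1,0.026]]'; python3 -c "
from h import *
st();c=snap('scene','s9.png',170,110,170,150,4)"
```

```text
time: 29.9
ee_pos: [629.6, 110.3, 60.0]
ee_rot: [0.0, -0.292, 0.956, 0.0]
contact_force: [-1.1, 0.4, 0.6]
opening: 0.286
t 29.90 local [ 94.2 143.3] z 60.0 tooly yaw in jig 113.4 Flocal [-1.   0.6] Fz 0.6 open 0.286 tilt [-0.001  0.    -1.   ]
```

View pics/s9.png

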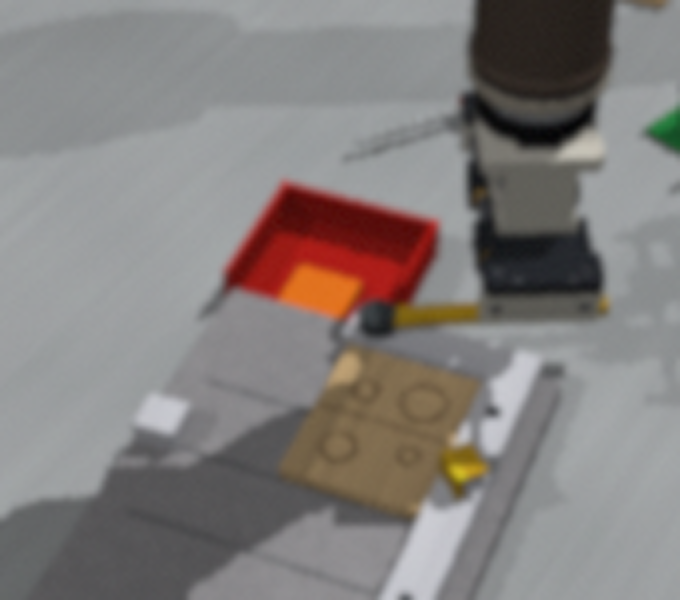

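```bash
python3 -m inch '[[0.0006,-0.010,0,1,0.026],[0.0006,-0.010,0,1,0.026],[0.0006,-0.010,0,1,0.026],[0.0005,-0.010,0,1,0.026],[0.0005,-0.010,0,1,0.026]]'; python3 -c "
from h import *
st()"; python3 -m inch '[[0.0006,-0.010,0,1,0.026],[0.0006,-0.010,0,1,0.026],[0.0006,-0.010,0,1,0.026],[0,0,0,0,0.026]]'; python3 -c "
from h import *
st();c=snap('scene','s10.png',170,110,170,150,4);c=snap('wrist','w17.png',0,0,512,384,1.55)"
```

```text
time: 30.58
ee_pos: [645.7, 63.6, 59.8]
ee_rot: [0.0, -0.035, 0.999, 0.0]
contact_force: [-0.3, 1.9, -0.6]
opening: 0.286
t 30.57 local [101.4  94.5] z 59.8 tooly yaw in jig 83.5 Flocal [0. 2.] Fz -0.6 open 0.286 tilt [-0.001  0.001 -1.   ]
time: 31.08
ee_pos: [642.7, 32.7, 59.7]
ee_rot: [0.0, 0.12, 0.993, -0.0]
contact_force: [0.1, 0.0, -0.1]
opening: 0.281
t 31.07 local [92.8 64.6] z 59.7 tooly yaw in jig 65.6 Flocal [0.1 0. ] Fz -0.1 open 0.281 tilt [-0.001 -0.    -1.   ]
```

View pics/s10.png

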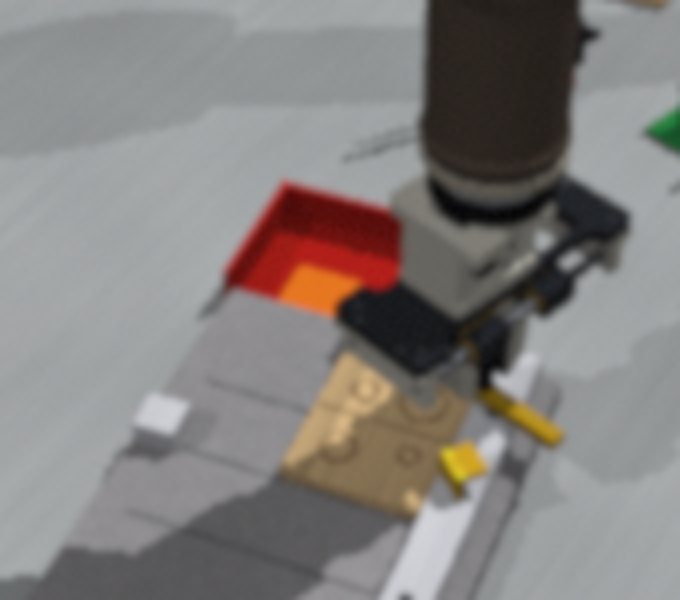

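View pics/w17.png

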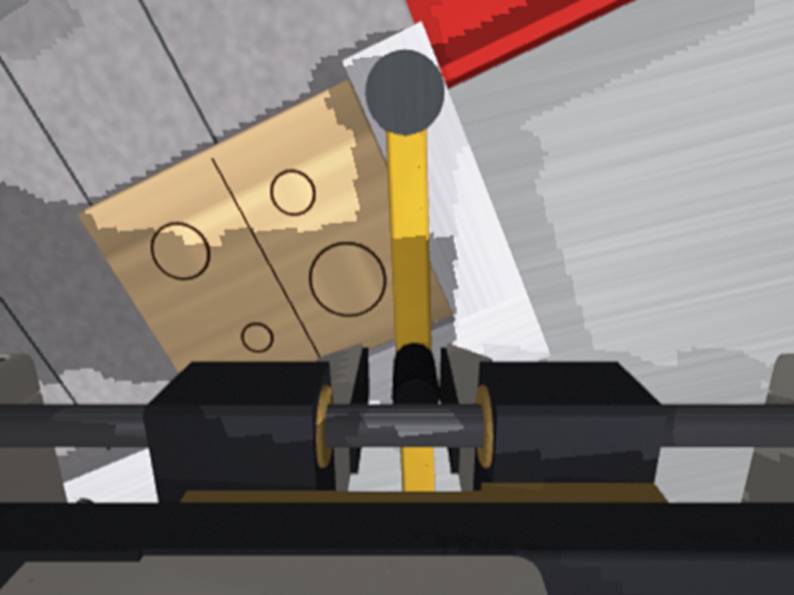

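```bash
python3 -m inch '[[0.0006,-0.010,0,1,0.026],[0.0006,-0.010,0,1,0.026],[0.0006,-0.010,0,1,0.026],[0,0,0,0,0.026]]'; python3 -m inch '[[0,-0.003,0,0.3,0.026],[0,-0.002,0,0.2,0.026],[0,0,0,0,0.026]]'; python3 -c "
from h import *
st();c=snap('scene','s11.png',170,110,170,150,4);c=snap('wrist','w18.png',0,0,512,384,1.55)"
```

```text
time: 31.68
ee_pos: [630.6, 5.7, 59.3]
ee_rot: [-0.0, 0.273, 0.962, -0.0]
contact_force: [-0.5, 0.0, -0.2]
opening: 0.283
time: 32.05
ee_pos: [628.0, 1.7, 59.2]
ee_rot: [-0.0, 0.299, 0.954, 0.0]
contact_force: [0.8, 0.4, -0.6]
opening: 0.281
t 32.05 local [72.6 36.8] z 59.2 tooly yaw in jig 44.6 Flocal [0.8 0.3] Fz -0.6 open 0.281 tilt [ 0.  0. -1.]
```

View pics/s11.png

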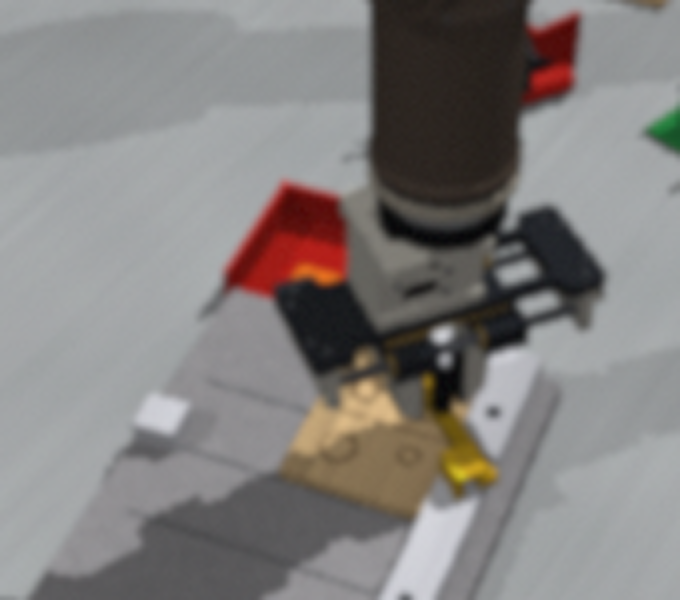

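View pics/w18.png

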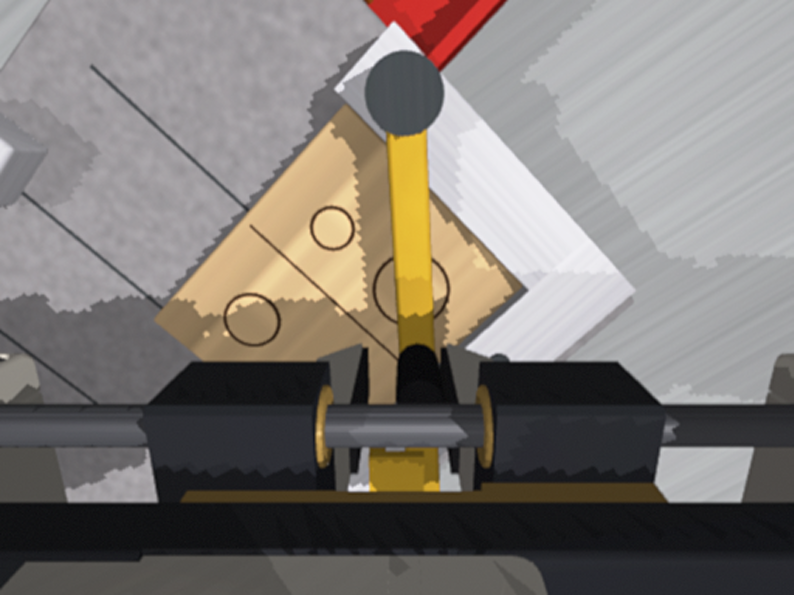

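```bash
python3 -m inch '[[0,-0.002,0,0.1,0.026],[0,-0.002,0,0.1,0.026],[0,0,0,0,0.026]]'; python3 -m inch '[[0,-0.001,0,0,0.026],[0,-0.001,0,0,0.026],[0,0,0,0,0.026]]'; python3 -c "
from h import *
st()"
```

```text
time: 32.52
ee_pos: [625.6, -2.2, 59.2]
ee_rot: [-0.0, 0.31, 0.951, -0.0]
contact_force: [-1.7, 0.7, -0.5]
opening: 0.282
time: 32.9
ee_pos: [625.3, -2.5, 59.3]
ee_rot: [0.001, 0.309, 0.951, 0.001]
contact_force: [4.1, 3.3, -2.2]
opening: 0.283
t 32.90 local [69.2 33.2] z 59.3 tooly yaw in jig 43.4 Flocal [4.7 2.5] Fz -2.2 open 0.283 tilt [-0.001  0.001 -1.   ]
```

```bash
python3 -m inch '[[0,-0.001,0,0,0.026],[0,-0.001,0,0,0.026],[0,0,0,0,0.026]]'; python3 -m inch '[[0,0.002,0,0,0.04],[0,0.002,0,0,0.05],[0,0,-0.02,0,0.05],[0,0,-0.04,0,0.05],[0.0,0,-0.05,0,0.05]]'; python3 -c "
from h import *
st()"
```

```text
time: 33.28
ee_pos: [625.3, -2.6, 59.3]
ee_rot: [0.001, 0.309, 0.951, 0.001]
contact_force: [7.7, 6.6, -5.4]
opening: 0.282
time: 33.9
ee_pos: [625.0, -2.4, 171.1]
ee_rot: [-0.0, 0.31, 0.951, -0.0]
contact_force: [1.5, -0.0, -0.1]
opening: 0.547
t 33.90 local [69.  33.4] z 171.1 tooly yaw in jig 43.3 Flocal [ 1.5 -0.3] Fz -0.1 open 0.547 tilt [ 0.001 -0.001 -1.   ]
```

```bash
python3 -m inch '[[-0.04,0,-0.03,0,0.05],[-0.04,0,-0.03,0,0.05],[0,0,0,0,0.05],[0,0,0,0,0.05]]'; python3 -c "
from h import *
st();c=snap('wrist','w19.png',0,0,512,384,1.55);print(c['eye'],c['rotation']);c=snap('scene','s12.png',170,110,170,150,4)"
```

```text
time: 34.4
ee_pos: [689.7, -48.9, 229.4]
ee_rot: [-0.0, 0.31, 0.951, 0.0]
contact_force: [-0.7, 0.2, -1.2]
opening: 0.548
t 34.40 local [124.  -24.2] z 229.4 tooly yaw in jig 43.4 Flocal [-0.7  0.3] Fz -1.2 open 0.548 tilt [ 0.001 -0.    -1.   ]
[627.79040685  -3.55587053 388.14646178] [0.12659467 0.88235687 0.44868906 0.06401775]
```

View pics/w19.png

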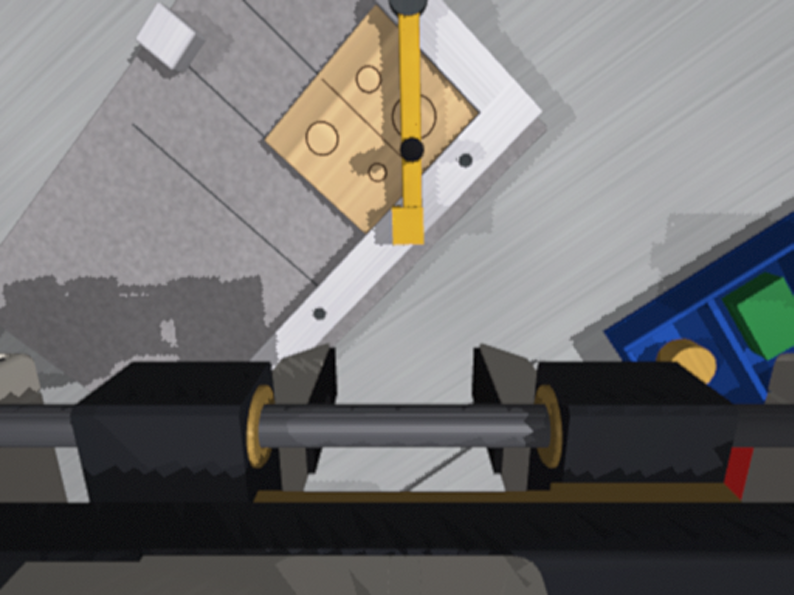

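View pics/s12.png

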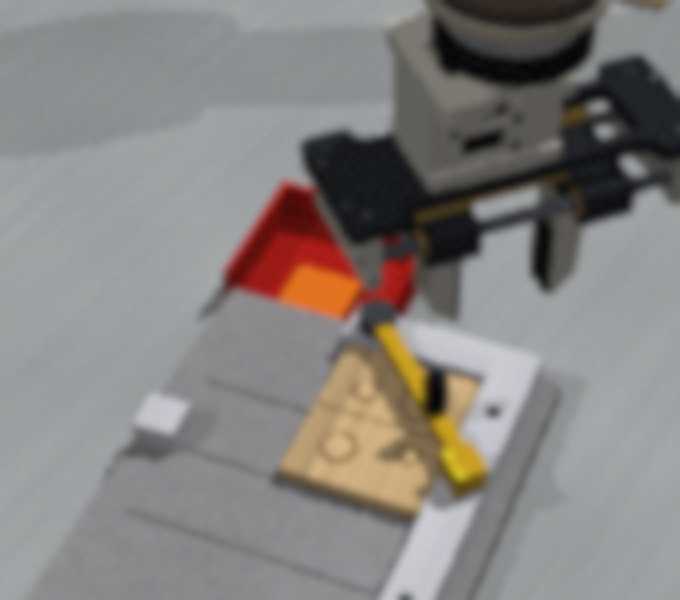

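```bash
python3 -c "
import cv2
im=cv2.imread('pics/full_w19.png'); cv2.imwrite('pics/w19c.png',cv2.resize(im[0:165,160:360],None,fx=3.6,fy=3.6,interpolation=cv2.INTER_CUBIC))"
```

```text
(no output)
```

View pics/w19c.png

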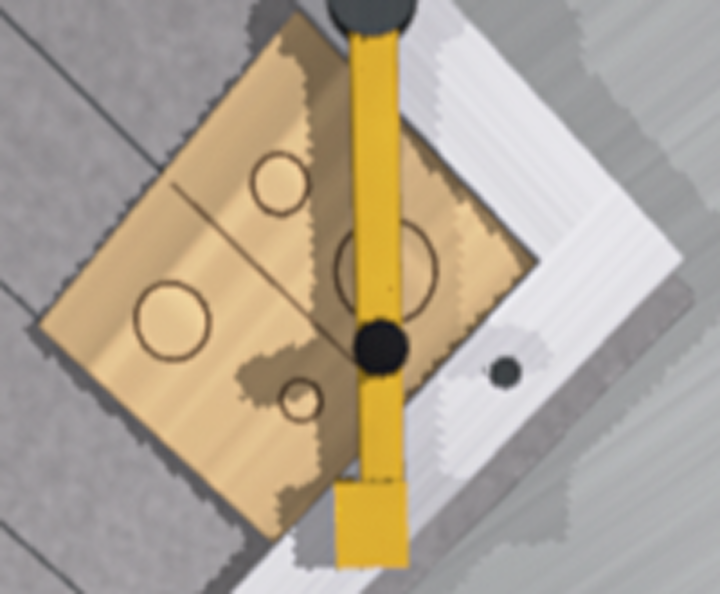

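```bash
python3 -c "
from h import *
cw=dict(fx=302.43,fy=302.43,cx=260.48,cy=189.24,eye=np.array([627.79040685,-3.55587053,388.14646178]),rotation=[0.12659467,0.88235687,0.44868906,0.06401775])
L=lambda u,v,z:w2l(ray(cw,160+u/3.6,v/3.6,z))
P=np.array([L(u,v,32) for u,v in((538,262),(275,540),(40,325),(298,12))]);e=np.roll(P,-1,0)-P
print(P.round(1).tolist(),P.mean(0),np.hypot(*e.T),np.degrees(np.arctan2(e[:,1],e[:,0])).round(1))
a,b=L(374,40,51),L(382,475,51);d=b-a;print(a,b,'bar',np.degrees(np.arctan2(d[1],d[0])))
print('outer',L(683,258,38)); print('fence inner top',L(540,262,38),L(232,590,38))
print('catch ctr',L(372,525,60), 'knob',L(381,348,83))
"
```

```text
[[90.3, 90.1], [89.0, -28.6], [-9.2, -29.0], [-8.8, 89.6]] [40.32725891 30.51767426] [118.77839708  98.16000019 118.59113176  99.07439947] [ -90.6 -179.8   89.8    0.3]
[15.28224197 95.83569487] [98.47692341 11.84406485] bar -45.273117120993334
outer [120.85406454 119.86878144]
fence inner top [90.39182985 89.5555273 ] [ 89.48469677 -49.47526424]
catch ctr [105.83591315  -0.45756603] knob [72.52256859 37.85465979]
```

```bash
python3 -c "
from rig import ticket; print(ticket.job_done())"
```

```text
the job is handed in; nothing more can be done
None
```

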